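# Zero the sloping gauge on the setting plate

## Task

Zero the sloping gauge on its setting plate: slide the widest of the three plates straight up out of its slot in the rack and stand it on the gauge's sloping rest, bottom edge down on the ledge and back flat against the back board, then let go. With the plate resting there, take the stylus from its stand, push the recessed zero button on the gauge's readout box fully down with the stylus tip for a moment, and hang the stylus back upright in its stand. Leave the other two plates standing in their slots.

Things in the scene. Friction and masses are not known exactly. Their poses are not given: they have to be found in the camera images.
- rack: Fixed wooden slotted rack. Base board 150 x 180 mm, 12 mm thick (plates stand on it), with three pairs of upright rails 140 mm long, 10 mm thick, tops 55 mm above the table. Between the rails of a pair is an 11 mm slot, 43 mm deep, open at both ends, along the rack's x; slot centres at rack y = -60, 0, +60 mm. Origin: centre of the underside.
- plate_wide: The setting plate: bare aluminium plate, the widest of three, 120 mm wide (x), 8 mm thick (y), 130 mm high (z), about 0.34 kg, standing upright in one of the rack's slots. Origin: middle of its bottom edge, z up to its top edge.
- plate_mid: Aluminium plate like it but only 90 mm wide (x), 8 mm thick, 130 mm high, standing in another slot. Origin: middle of its bottom edge. To be left in its slot.
- plate_narrow: Aluminium plate like it but only 65 mm wide (x), 8 mm thick, 130 mm high, standing in another slot. Origin: middle of its bottom edge. To be left in its slot.
- cradle: Gauge's fixed steel rest. Origin: mid inner corner of ledge and back board, 38 mm above table; x out of the board's face (away from robot), y along the ledge, z up the board, which leans 0.35 rad back towards the robot. Board 150 wide, 75 mm high; ledge square to it, 22 mm deep to a 10 mm lip, between 16 mm high end stops 151 mm apart. Seated plate: bottom middle at x = 4 mm, y = z = 0.
- zero_top (a point): Centre of the top of the zero button, a black plunger 15 mm across sunk 6 mm below the top of the grey readout box (90 x 80 mm, top 40 mm above the table, small display on it) beside the rest. It lies in a round well 20 mm across, pushed straight down.
- zero (a joint): Zero button travel: 0 up, 0.005 m fully down; spring, about 4 N at full travel.
- stand: Dark wooden block 60 x 60 mm, 85 mm high, fixed, with a 22 mm hole down its middle, in which the stylus hangs by its collar. Origin: centre of the underside.
- stylus: Steel stylus, 131 mm long, 90 g. From the tip up: round shank 70 mm long (5 mm across at the tip, 10 mm above); round collar 40 mm across, 6 mm thick; square grip 14 x 14 mm, 55 mm long. Origin: the tip; z up along the stylus, x and y square to the grip's faces. In its stand the collar lies on the block and the tip is 15 mm above the table.
Things that resemble listed ones, but are neither listed nor needed, are in the scene too. Leave any red look-alike of the rack alone. Leave any orange look-alike of the stylus alone.

How it is judged:
By the outcome, as a careful person would: the job done as asked, in the order asked, and still so for the second after the job is handed in, with the robot touching nothing.
It also fails if it takes over 54 s, if anything falls off the work surface, if the arm or the gripper's body presses on something with over 40 N, if the wrist force passes 120 N, or if a joint passes its speed limit or range.

## Robot

A 6-joint arm with a two-finger parallel gripper is mounted at the origin on the work surface. World frame = base frame: x ahead of the robot, y to its left, z up, the work surface at z = 0. Lengths are in mm, angles in rad, forces in N, time in s.
With the tool pointing down it reaches from about 225 to 875 mm from the base axis. Payload 3.4 kg.
Tool frame: the origin (TCP) lies midway between the tips of the shut fingers; the grasp point (between the pads) lies 19 mm behind it; z points along the fingers, y is the direction in which the jaws open and shut (so a half turn about z gives the same grasp; the last joint's range is limited). The gripper opens to 85 mm and grips with 20 to 120 N. Pads are 22 mm wide; open, the fingers measure 114 mm over their backs; the gripper's body (76 mm by 85 mm) begins 54 mm behind the grasp point. The pads swing forward as they close: fully open they stand 13 mm farther back than shut.
Start: joints at [1.142, 0.276, 1.505, -0, 1.361, -0.121], TCP at [174.22, 548.005, 231.328] pointing down, gripper open.
Joint ranges: [-2.89, 2.89], [-0.75, 2.08], [0.22, 2.7], [-1.18, 4.32], [0.11, 2.71], [-2.7, 2.7]. Speed limits (rad/s): [2.57, 2.57, 3.14, 3.14, 3.14, 3.14].

## Interface

Orientations are given as a rotation vector (axis times angle).
In Python, from bench import * gives the robot as it stands.
- The arm moves only by the shell command python3 -m pendant 'ROWS' [FORCE]. ROWS is JSON, one flat list of numbers, 7 for each row, row after row: the shift along the tool's x, y, z in m, then the turn, a rotation vector about the tool's x, y, z in rad, then the closure in counts, from 0 (fully open) to 255 (shut). A call has exactly 8 rows; each row shifts and turns the commanded pose from where the row before left it, along the tool's axes as they then stand; what a row does not reach is not made up. A row lasts 1/8 s, in which the tool goes at most 62.5 mm and 10.7 degrees, less where a joint would pass 70% of its speed; a pose out of reach is approached as far as the arm can. A call with a gripper value outside its range is refused whole. The fingers move at their own pace and stop on an object; FORCE is the grip in N (left out, the last holds). Time passes only in rows, so rows that do not move let the fingers close, or fill a call up. It gives the time, the measured TCP pose, the force and the opening at its end, in the units of the state.
- get_obs(): the state, without advancing time (a new reading comes with each control period).
- snapshot(name): name is "scene" or "side" or "wrist"; returns the picture (400x640x3 uint8, blue, green, red); there is no depth.
- camera_model(name): a dict with "camera_matrix" (3x3 intrinsics, pixels), "T" (4x4, takes a point from camera to world coordinates). Camera axes: x right, y down, z forward; pixel columns grow to the right and rows downward; lengths in mm; the calibration is good to about 2 mm. A picture is of the moment at which its call begins: read the wrist's pose just before it. camera_model takes no time and is no camera call; for the wrist camera it gives the pose at the moment of the call.
- hand_in(): hands the job in, once; it reports no verdict.
The state is a dict: "t": time; "q": joint angles; "joint_vel": joint speeds; "joint_efforts": joint torques, N m; "tool_pos": TCP position; "tool_rot": TCP orientation; "contact_force": force on the tool from outside, world axes, zero at the start; "moment": the same for the moment, N m; "gripper_width": opening from 0.0 (shut) to 1.0 (fully open).
Only numpy, scipy, OpenCV 4.12 (cv2) and the standard library are available. Lean on these libraries where they do the work, as an engineer would, in place of code of your own. Each camera call takes 0.05 s, during which the arm holds its last target.

## Working session

There is one attempt and no reset: what is moved stays moved. The work goes in short steps, Python scripts to look and compute and a shell command to move; the robot and the scene stay as the last step left them, time stands still between calls to the robot, and variables do not carry over. Pictures are saved under pics/ and viewed, and the job is handed in when it is done.

```bash
ls; mkdir -p pics; python3 - <<'E'
from bench import *
import cv2
o=get_obs();print(o)
for n in ["scene","side","wrist"]:
    cm=camera_model(n);print(n,cm)
    cv2.imwrite(f"pics/a_{n}.png",snapshot(n))
E
```

```text
pics
{'t': 0.0, 'q': array([ 1.14198242e+00,  2.76606638e-01,  1.50615664e+00,  6.52833524e-06,
        1.36066727e+00, -1.20995083e-01]), 'joint_vel': array([ 3.52835209e-04, -8.52842696e-05, -1.70870476e-05,  8.69025411e-04,
        1.99230261e-03, -7.14472016e-04]), 'joint_efforts': array([ 9.45823231e-04, -4.16768432e+01, -2.45800620e+01, -3.15378547e-04,
        1.10488309e-02, -6.80987725e-06]), 'tool_pos': array([173.99318413, 547.4897919 , 230.42368836]), 'tool_rot': array([-4.81538502e-01, -3.10395623e+00,  2.77539737e-03]), 'contact_force': array([ 0.28281423, -0.1004513 , -0.17139507]), 'moment': array([-0.00601997, -0.04162149,  0.00282109]), 'gripper_width': 1.0014574266927327}
scene {'camera_matrix': array([[393.49650352,   0.        , 316.02197381],
       [  0.        , 393.49650352, 198.41437983],
       [  0.        ,   0.        ,   1.        ]]), 'T': array([[ 7.39872350e-01,  3.49210142e-01, -5.75014072e-01,
         9.55682271e+02],
       [ 6.72474534e-01, -4.08233958e-01,  6.17351631e-01,
        -6.56953026e+02],
       [-1.91548200e-02, -8.43443722e-01, -5.3
[... 476 characters left out ...]
],
       [ 9.82929086e-03, -6.33272055e-01, -7.73866842e-01,
         9.28857670e+02],
       [ 0.00000000e+00,  0.00000000e+00,  0.00000000e+00,
         1.00000000e+00]])}
wrist {'camera_matrix': array([[314.23786013,   0.        , 321.50655174],
       [  0.        , 314.23786013, 196.1931576 ],
       [  0.        ,   0.        ,   1.        ]]), 'T': array([[ 3.03414904e-01,  9.11631723e-01,  2.77248981e-01,
         1.03472303e+02],
       [ 9.52857595e-01, -2.89877340e-01, -8.96299665e-02,
         5.69872377e+02],
       [-1.34132378e-03,  2.91373865e-01, -9.56608317e-01,
         3.72501470e+02],
       [ 0.00000000e+00,  0.00000000e+00,  0.00000000e+00,
         1.00000000e+00]])}
```

View pics/a_scene.png

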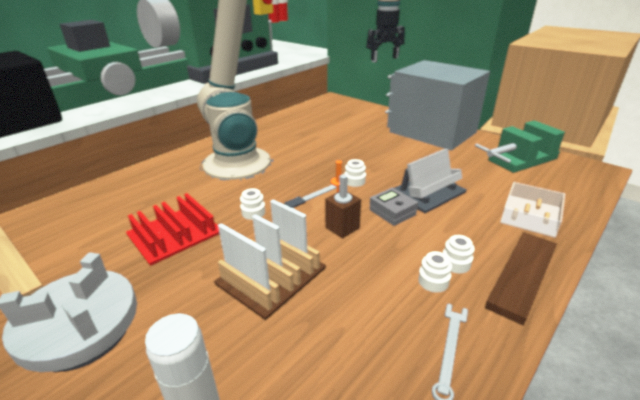

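View pics/a_side.png

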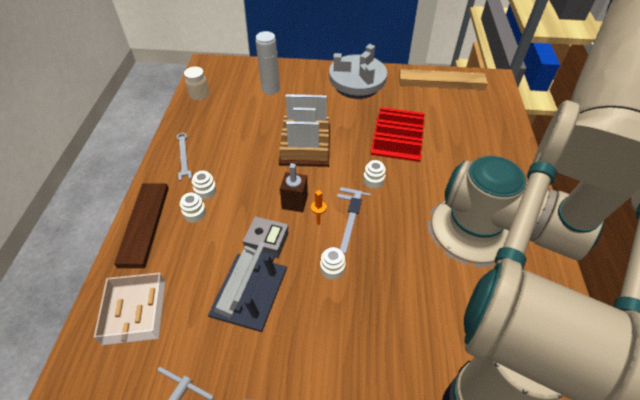

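View pics/a_wrist.png

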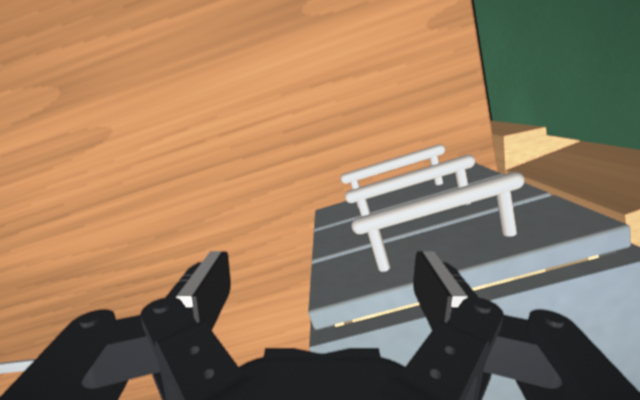

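The scene view shows the rack at about (270,265) with the plates at (243,255), (267,240) and (290,225). The stand is at (343,210), the readout box at (395,203) and the rest at (432,185). The orange stylus is at (338,170) and the red rack at (172,228). I'll zoom in.

```bash
python3 - <<'E'
import cv2
a=cv2.imread('pics/a_scene.png')
cv2.imwrite('pics/b1.png',cv2.resize(a[190:320,200:340],None,fx=5.5,fy=4.5,interpolation=3)[:600] if 0 else cv2.resize(a[190:320,200:340],None,fx=4.6,fy=4.6,interpolation=3)[:598])
cv2.imwrite('pics/b2.png',cv2.resize(a[140:240,320:480],None,fx=5,fy=5,interpolation=3))
a=cv2.imread('pics/a_side.png')
cv2.imwrite('pics/b3.png',cv2.resize(a[85:215,270:400],None,fx=4.6,fy=4.6,interpolation=3))
cv2.imwrite('pics/b4.png',cv2.resize(a[210:335,205:335],None,fx=4.8,fy=4.8,interpolation=3))
E
```

```text
(no output)
```

View pics/b1.png

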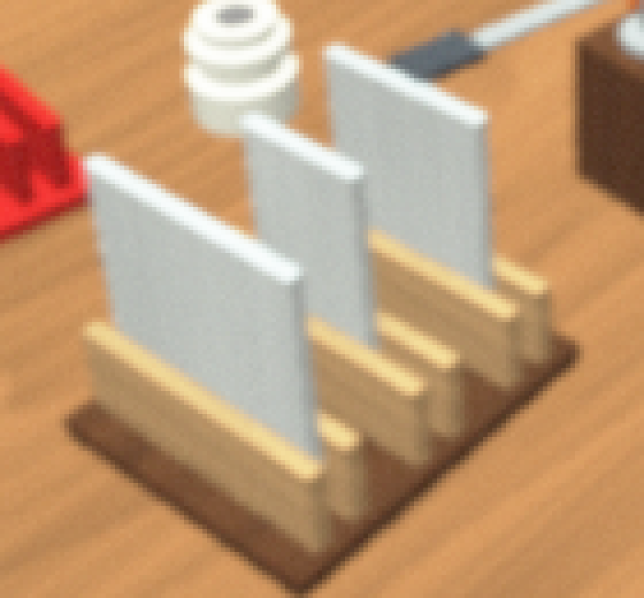

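View pics/b2.png

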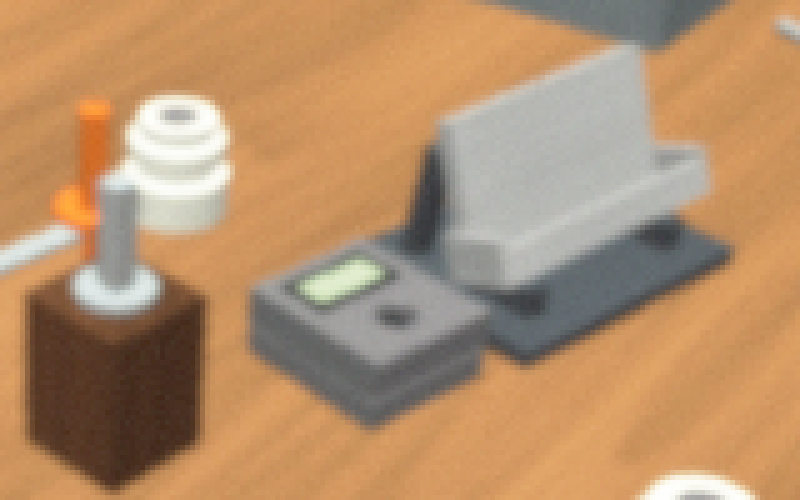

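View pics/b3.png

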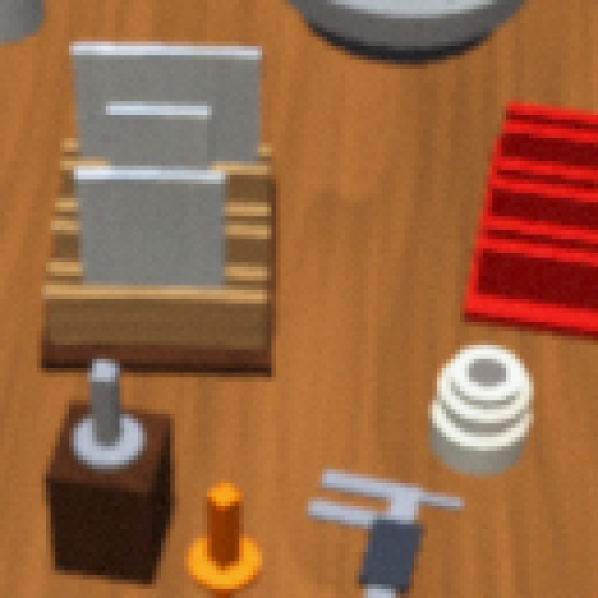

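View pics/b4.png

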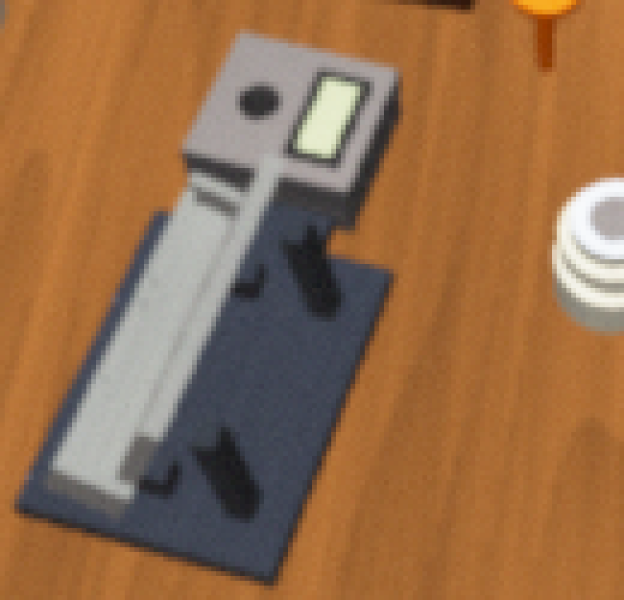

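```bash
cat > h.py <<'E'
from bench import *
import numpy as np, cv2
from scipy.spatial.transform import Rotation as R
def ray(cm,uv):
    K=cm["camera_matrix"];T=cm["T"]
    d=T[:3,:3]@np.linalg.inv(K)@np.array([uv[0],uv[1],1.]);return T[:3,3],d/np.linalg.norm(d)
def onz(cm,uv,z):
    o,d=ray(cm,uv);return o+d*(z-o[2])/d[2]
def tri(obs):
    A=np.zeros((3,3));b=np.zeros(3)
    for cm,uv in obs:
        o,d=ray(cm,uv);P=np.eye(3)-np.outer(d,d);A+=P;b+=P@o
    x=np.linalg.solve(A,b)
    return x,[np.linalg.norm((np.eye(3)-np.outer(ray(c,u)[1],ray(c,u)[1]))@(x-ray(c,u)[0])) for c,u in obs]
def proj(cm,p):
    T=cm["T"];c=T[:3,:3].T@(np.asarray(p,float)-T[:3,3]);q=cm["camera_matrix"]@c;return q[:2]/q[2]
E
python3 - <<'E'
from h import *
np.set_printoptions(precision=1,suppress=True)
s=camera_model("scene");d=camera_model("side")
def b1(x,y):return (200+x/4.6,190+y/4.6)
def b2(x,y):return (320+x/5,140+y/5)
def b3(x,y):return (270+x/4.6,85+y/4.6)
def b4(x,y):return (205+x/4.8,210+y/4.8)
for n,a,b,z in [("wideA",b1(90,160),b3(262,50),142),("wideB",b1(300,272),b3(72,45),142),
 ("midA",b1(333,50),b3(225,176),142),("midB",b1(485,118),b3(77,172),142),
 ("stylus top",b2(118,182),b3(104,366),146),("collar",b2(118,290),b3(107,440),91),
 ("button",b2(397,315),b4(259,101),38),
 ("boardtop -y",b2(440,120),b4(272,158),108),("boardtop +y",b2(637,45),b4(145,440),108)]:
    x,e=tri([(s,a),(d,b)])
    print(n,x,np.array(e),"onz",onz(s,a,z),onz(d,b,z))
E
```

```text
wideA [ 410.6 -341.6  140.2] [1. 1.] onz [ 414.1 -342.8  142. ] [ 409.8 -340.4  142. ]
wideB [ 531.2 -333.8  141.9] [1.1 1.1] onz [ 532.6 -333.7  142. ] [ 530.4 -334.8  142. ]
midA [ 424.2 -219.5  139.7] [0.9 0.9] onz [ 428.2 -221.8  142. ] [ 423.3 -217.8  142. ]
midB [ 512.8 -214.4  140.4] [1.3 1.3] onz [ 515.9 -215.9  142. ] [ 511.6 -213.7  142. ]
stylus top [476.8 -52.1 144.8] [1.1 1.1] onz [479.4 -53.7 146. ] [475.7 -51.8 146. ]
collar [477.2 -50.5  86.8] [0.8 0.8] onz [482.2 -55.6  91. ] [475.9 -47.2  91. ]
button [549.8  81.6  38.1] [0.7 0.7] onz [550.4  81.9  38. ] [549.2  81.2  38. ]
boardtop -y [521.2 159.6 105.9] [1.4 1.4] onz [521.8 155.6 108. ] [522.  161.7 108. ]
boardtop +y [553.6 307.4 104.6] [0.6 0.6] onz [557.  300.7 108. ] [552.2 308.7 108. ]
```

```bash
cat >> h.py <<'E'
def down(a,tilt=0):  # tool x heading a, tool z down
    return R.from_matrix(np.array([[np.cos(a),np.sin(a),0],[np.sin(a),-np.cos(a),0],[0,0,-1]]).T.T)
def plan(pos,rot,n,grip,p0=None,r0=None,ease=False):
    o=get_obs();p=np.array(o["tool_pos"] if p0 is None else p0,float);r=R.from_rotvec(o["tool_rot"]) if r0 is None else r0
    w=(r.inv()*rot).as_rotvec(); pos=np.array(pos,float);P0=p.copy();r_0=r
    for k in range(1,n+1):
        tp=P0+(pos-P0)*k/n; tr=r_0*R.from_rotvec(w*k/n)
        sh=np.round(r.inv().apply(tp-p)/1000,4 if n<9 else 3); dw=np.round((r.inv()*tr).as_rotvec(),3)+0.
        p=p+r.apply(sh*1000); r=r*R.from_rotvec(dw)
        print(",".join(f"{v:g}" for v in [*sh,*dw,grip])+",")
    print("end err",pos-p,(r.inv()*rot).as_rotvec())
E
python3 - <<'E'
from h import *
s=camera_model("scene");d=camera_model("side")
plan([450,200,300],down(1.396),8,100)
print(tri([(s,(320+95/5,140+103/5)),(d,(270+224/4.6,85+490/4.6))]))
E
```

```text
-0.046,-0.031,-0.0086,0,0,0.18,100,
-0.0509,-0.0222,-0.0087,0,0,0.179,100,
-0.054,-0.0128,-0.0086,0,0,0.18,100,
-0.0554,-0.003,-0.0086,0,0.001,0.18,100,
-0.055,0.007,-0.0087,-0.001,0,0.18,100,
-0.0529,0.0168,-0.0087,0,0,0.179,100,
-0.049,0.0259,-0.0087,0,0,0.18,100,
-0.0437,0.0343,-0.0087,0,0,0.18,100,
end err [-0.01833551  0.03686795 -0.03999986] [-0.00026394  0.00010095 -0.00018928]
(array([404.9548765 ,  19.96679926, 132.46054433]), [np.float64(0.6192226698996985), np.float64(0.619222669899683)])
```

```bash
python3 -m pendant '[-0.046,-0.031,-0.0086,0,0,0.18,100,-0.051,-0.022,-0.0086,0,0,0.18,100,-0.054,-0.013,-0.0086,0,0,0.18,100,-0.055,-0.003,-0.0086,0,0,0.18,100,-0.055,0.007,-0.0086,0,0,0.18,100,-0.053,0.017,-0.0086,0,0,0.18,100,-0.049,0.026,-0.0086,0,0,0.18,100,-0.044,0.034,-0.0086,0,0,0.18,100]' 30
python3 - <<'E'
from h import *
import json
cm=camera_model("wrist");im=snapshot("wrist")
cv2.imwrite("pics/c.png",im);np.save("c_T.npy",cm["T"])
o=get_obs();print(o["t"],o["q"],o["tool_pos"],o["gripper_width"],R.from_rotvec(o["tool_rot"]).as_matrix())
E
```

```text
t: 1.15
tool_pos: [450.4, 198.4, 300.2]
tool_rot: [-2.415, -2.009, -0.0]
contact_force: [0.4, 0.2, -0.3]
gripper_width: 0.609
1.2 [ 0.26526838  0.11832422  1.53885223 -0.00788308  1.47978339  0.4578594 ] [455.74827469 192.76373337 301.10793871] 0.6116395413973881 [[ 0.19073355  0.98162012  0.00653144]
 [ 0.98162912 -0.19069298 -0.00636051]
 [-0.0049981   0.00762462 -0.99995844]]
```

View pics/c.png

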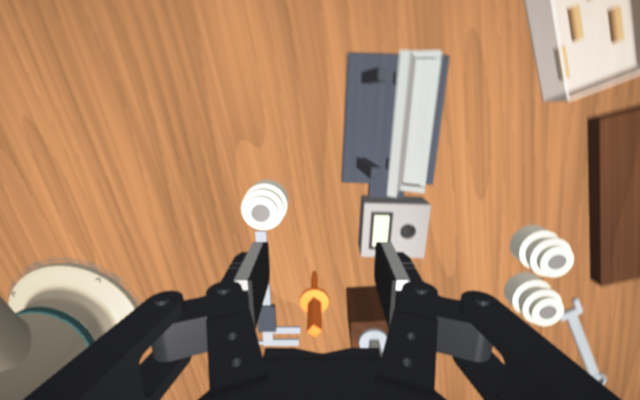

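The wrist view shows the rest at about (418,120), the button at (408,231) and the stylus collar at (373,340). I'll zoom in to measure the rest and the button.

```bash
python3 - <<'E'
import cv2
a=cv2.imread('pics/c.png')
cv2.imwrite('pics/c1.png',cv2.resize(a[40:265,335:460],None,fx=2.66*1,fy=2.66,interpolation=3))
cv2.imwrite('pics/c2.png',cv2.resize(a[40:125,380:460],None,fx=7,fy=7,interpolation=3))
cv2.imwrite('pics/c3.png',cv2.resize(a[150:265,350:440],None,fx=5.2,fy=5.2,interpolation=3))
E
```

```text
(no output)
```

View pics/c2.png

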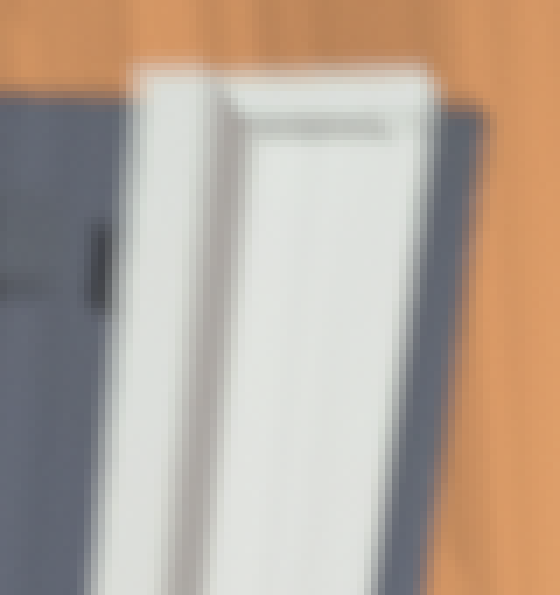

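View pics/c3.png

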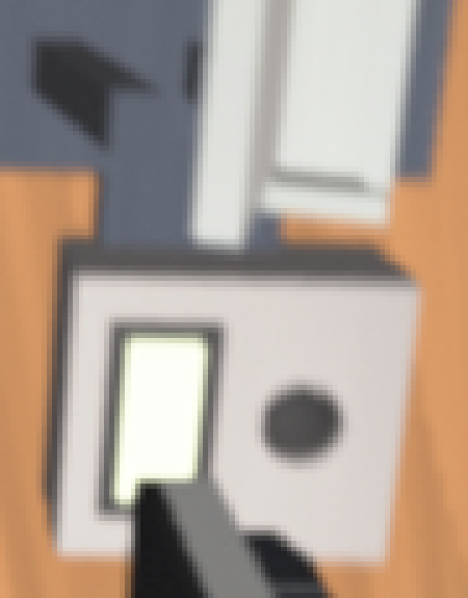

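```bash
python3 - <<'E'
from h import *
np.set_printoptions(precision=1,suppress=True)
s=camera_model("scene");d=camera_model("side");w=camera_model("wrist");w["T"]=np.load("c_T.npy")
A=onz(w,(410.3,50.3),108.5);B=onz(w,(398.1,197.7),108.5)
print(A,B,np.linalg.norm(A-B)); v=(A-B)/np.linalg.norm(A-B);yaw=np.arctan2(-v[0],v[1]);print("yaw",yaw)
ex=np.array([np.cos(yaw),np.sin(yaw),0])
print("origin",(A+B)/2+ex*75*np.sin(.35))
bw=(350+302/5.2,150+424/5.2)
print("button wrist z40",onz(w,bw,40),onz(w,bw,36))
c3=lambda x,y:(350+x/5.2,150+y/5.2)
print("box far edge corners",onz(w,c3(68,272),40),onz(w,c3(418,287),40),onz(w,c3(388,560),40),onz(w,c3(55,550),40))
c2=lambda x,y:(380+x/7,40+y/7)
print("lip +y outer",onz(w,c2(434,76),55),"lip -y outer",onz(w,c3(388,220),55))
print("inner ledge corner? ",onz(w,c2(245,135),38))
# where does proj of scene/side say for A,B
print(proj(s,A),proj(s,B),proj(d,A),proj(d,B))
print("tri button 3",tri([(s,(399.4,203)),(d,(259,231)),(w,bw)]))
E
```

```text
[557.6 301.4 108.5] [529.  154.  108.5] 150.08748910440087
yaw -0.19157037535911664
origin [568.5 222.8 108.5]
button wrist z40 [550.4  78.6  40. ] [551.2  76.6  36. ]
box far edge corners [495.2 132.1  40. ] [583.9 111.5  40. ] [569.3  34.1  40. ] [480.2  53.7  40. ]
lip +y outer [607.7 299.1  55. ] lip -y outer [573.6 136.2  55. ]
inner ledge corner?  [581.8 297.   38. ]
[447.7 148.8] [410.2 164.9] [233.3 298.1] [259.1 239.8]
tri button 3 (array([550.2,  80. ,  38.9]), [np.float64(1.0880364040054307), np.float64(1.7560038192722323), np.float64(1.7956838413030483)])
```

```bash
python3 - <<'E'
from h import *
snapshot("scene");snapshot("scene");snapshot("scene")
o=get_obs();print(o["t"],o["joint_vel"],o["tool_pos"])
cm=camera_model("wrist");im=snapshot("wrist")
cv2.imwrite("pics/d.png",im);np.save("d_T.npy",cm["T"])
print(camera_model("wrist")["T"]-cm["T"])
a=im
cv2.imwrite('pics/d2.png',cv2.resize(a[40:125,380:460],None,fx=7,fy=7,interpolation=3))
cv2.imwrite('pics/d3.png',cv2.resize(a[150:265,350:440],None,fx=5.2,fy=5.2,interpolation=3))
E
```

```text
1.35 [ 0.0427245  -0.00751203  0.01659227  0.00834733  0.00260427 -0.00175915] [449.83285722 199.28303954 299.76945413]
[[ 3.13107219e-04  1.78418719e-03  1.18162247e-04 -7.99096659e-01]
 [ 1.74135983e-03 -3.20469742e-04 -2.47261751e-05  7.93949787e-01]
 [-4.12558120e-04  3.94046721e-07  8.30019534e-07 -1.02161184e-01]
 [ 0.00000000e+00  0.00000000e+00  0.00000000e+00  0.00000000e+00]]
```

View pics/d.png

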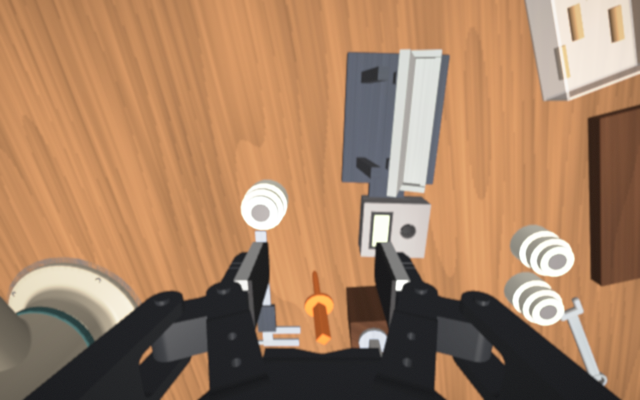

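View pics/d2.png

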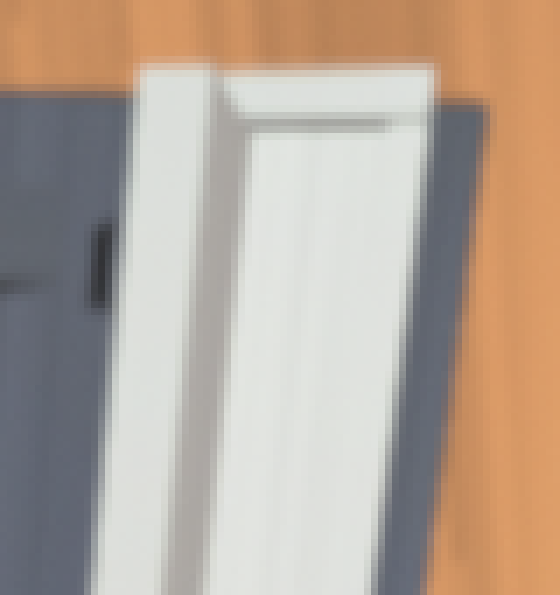

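View pics/d3.png

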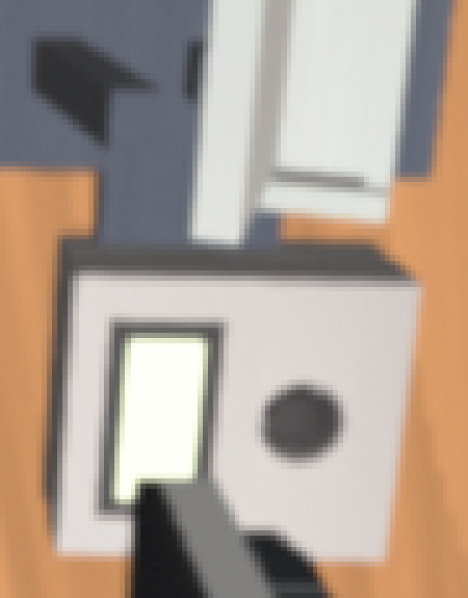

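```bash
python3 - <<'E'
from h import *
np.set_printoptions(precision=1,suppress=True)
w=camera_model("wrist");w["T"]=np.load("d_T.npy")
c3=lambda x,y:(350+x/5.2,150+y/5.2)
c2=lambda x,y:(380+x/7,40+y/7)
A=onz(w,c2(214,66),108.5);B=onz(w,c3(248,244),108.5)
print(A,B,np.linalg.norm(A-B)); v=(A-B)/np.linalg.norm(A-B);yaw=np.arctan2(-v[0],v[1]);print("yaw",yaw)
ex=np.array([np.cos(yaw),np.sin(yaw),0])
print("origin",(A+B)/2+ex*75*np.sin(.35))
print("button",onz(w,c3(302,424),40))
print("box corners",onz(w,c3(68,270),40),onz(w,c3(420,284),40),onz(w,c3(386,562),40))
L=[onz(w,c2(435,68),55),onz(w,c3(388,220),55)];print("lip outer",L,(L[0]+L[1])/2)
im=snapshot("scene");cv2.imwrite("pics/e.png",im);print(get_obs()["tool_pos"])
E
```

```text
[556.5 303.4 108.5] [528.  156.4 108.5] 149.70588116802045
yaw -0.1920247354886922
origin [567.5 225.  108.5]
button [549.9  80.2  40. ]
box corners [494.7 133.9  40. ] [583.8 113.9  40. ] [568.4  35.4  40. ]
lip outer [array([606.4, 301.8,  55. ]), array([572.9, 137.9,  55. ])] [589.7 219.8  55. ]
[448.7 200.6 299.7]
```

View pics/e.png

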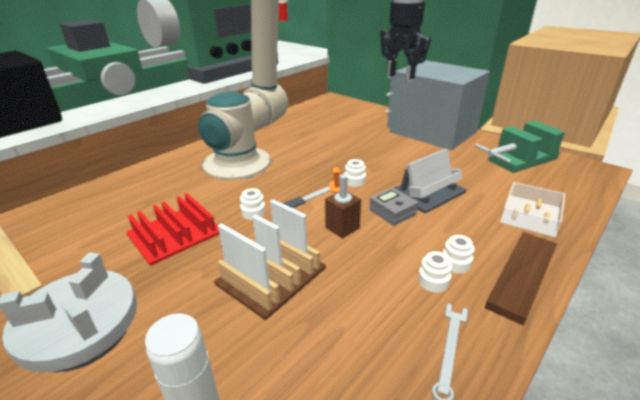

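```bash
python3 - <<'E'
from h import *
plan([471,-338,205],down(.06),12,140,p0=[449.5,200,300],r0=down(1.396))
E
```

```text
-0.044,0.01,0.008,0,0,0.111,140,
-0.042,0.014,0.008,0,0,0.112,140,
-0.041,0.019,0.008,0,0,0.111,140,
-0.038,0.023,0.008,0,0,0.111,140,
-0.036,0.028,0.008,0,0,0.112,140,
-0.032,0.031,0.008,0,0,0.111,140,
-0.028,0.035,0.007,0,0,0.111,140,
-0.025,0.037,0.008,0,0,0.112,140,
-0.02,0.041,0.008,0,0,0.111,140,
-0.016,0.042,0.008,0,0,0.111,140,
-0.01,0.043,0.008,0,0,0.112,140,
-0.006,0.045,0.008,0,0,0.111,140,
end err [-0.29287733  0.28121851  0.        ] [ 0.00000000e+00  0.00000000e+00 -2.15105711e-16]
```

```bash
python3 -m pendant '[-0.044,0.01,0.008,0,0,0.111,140,-0.042,0.014,0.008,0,0,0.112,140,-0.041,0.019,0.008,0,0,0.111,140,-0.038,0.023,0.008,0,0,0.111,140,-0.036,0.028,0.008,0,0,0.112,140,-0.032,0.031,0.008,0,0,0.111,140,-0.028,0.035,0.007,0,0,0.111,140,-0.025,0.037,0.008,0,0,0.112,140]'
python3 -m pendant '[-0.02,0.041,0.008,0,0,0.111,140,-0.016,0.042,0.008,0,0,0.111,140,-0.01,0.043,0.008,0,0,0.112,140,-0.006,0.045,0.008,0,0,0.111,140,0,0,0,0,0,0,140,0,0,0,0,0,0,140,0,0,0,0,0,0,140,0,0,0,0,0,0,140]'
python3 - <<'E'
from h import *
o=get_obs();print(o["t"],o["q"],o["tool_pos"],o["gripper_width"],np.abs(o["joint_vel"]).max());print(R.from_rotvec(o["tool_rot"]).as_matrix())
cm=camera_model("wrist");im=snapshot("wrist")
cv2.imwrite("pics/f.png",im);np.save("f_T.npy",cm["T"])
E
```

```text
t: 2.45
tool_pos: [462.9, -157.9, 236.8]
tool_rot: [-3.042, -0.781, -0.001]
contact_force: [0.8, -0.3, -0.3]
gripper_width: 0.447
t: 3.45
tool_pos: [470.5, -337.1, 205.6]
tool_rot: [3.14, 0.094, 0.001]
contact_force: [0.2, -0.7, -0.5]
gripper_width: 0.453
3.45 [-7.41994765e-01  2.96545117e-01  1.54020532e+00  2.57109097e-04
  1.30442419e+00  7.69046821e-01] [ 470.49592965 -337.05646285  205.56059286] 0.45336844840024176 0.00852481780383639
[[ 9.98219141e-01  5.96516493e-02  4.75755460e-04]
 [ 5.96517031e-02 -9.98219247e-01 -9.96509504e-05]
 [ 4.68963913e-04  1.27853110e-04 -9.99999882e-01]]
```

View pics/f.png

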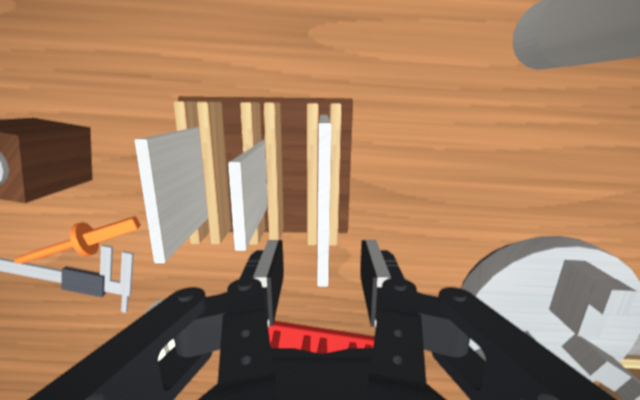

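The wide plate's top edge runs from about (324,118) to (323,287), between the open fingers, whose inner faces are near x=268 and 378. The orange stylus has toppled by itself to about (80,240), clear of my route. I'll measure the top edge.

```bash
python3 - <<'E'
from h import *
np.set_printoptions(precision=1,suppress=True)
w=camera_model("wrist");w["T"]=np.load("f_T.npy")
im=cv2.imread("pics/f.png");g=im.min(axis=2)
for r in [125,140,160,180,200,220,240,260,275,282,286,289]:
    row=g[r,305:345].astype(int); x=np.where(row>190)[0]
    if len(x): 
        a,b=305+x[0],305+x[-1]+1;print(r,a,b,onz(w,(a,r+.5),142)[:2],onz(w,(b,r+.5),142)[:2])
col=g[100:300,323].astype(int);x=np.where(col>170)[0]+100;print(x[0],x[-1],onz(w,(323.5,x[0]),142),onz(w,(323.5,x[-1]+1),142))
o=np.array([470.5,-337.06,205.6]);print("tcp px at z142:",proj(w,[470.5,-337.06,142]))
cv2.imwrite('pics/f2.png',cv2.resize(im[90:300,280:370],None,fx=2.8,fy=2.8,interpolation=3))
E
```

```text
125 319 332 [ 529.6 -332.3] [ 530.1 -340.6]
140 319 331 [ 520.1 -332.8] [ 520.6 -340.6]
160 319 331 [ 507.  -333.6] [ 507.5 -341.5]
180 318 331 [ 493.4 -333.7] [ 493.9 -342.4]
200 318 330 [ 479.3 -334.5] [ 479.8 -342.7]
220 318 330 [ 464.6 -335.3] [ 465.1 -343.7]
240 318 329 [ 449.3 -336.2] [ 449.8 -344. ]
260 318 328 [ 433.4 -337. ] [ 433.8 -344.3]
275 318 328 [ 421.  -337.7] [ 421.5 -345.1]
282 317 328 [ 415.1 -337.3] [ 415.6 -345.5]
286 321 326 [ 411.8 -340.5] [ 412.1 -344.2]
123 286 [ 531.3 -335.1  142. ] [ 411.5 -342.4  142. ]
tcp px at z142: [321.  212.7]
```

View pics/f2.png

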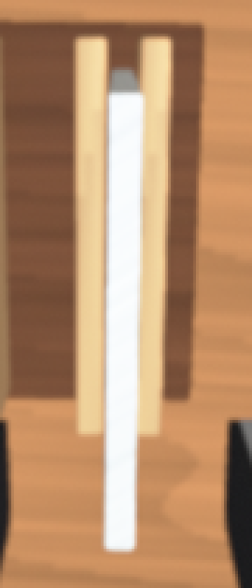

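```bash
python3 -m pendant '[0.001,0.0018,0.016,0,0,0.005,140,0,0,0.016,0,0,0,140,0,0,0.016,0,0,0,140,0,0,0.016,0,0,0,140,0,0,0.016,0,0,0,140,0,0,0.014,0,0,0,140,0,0,0.008,0,0,0,140,0,0,0,0,0,0,140]' 40
python3 - <<'E'
from h import *
o=get_obs();print(o["t"],o["tool_pos"],o["contact_force"])
cm=camera_model("wrist");im=snapshot("wrist")
cv2.imwrite("pics/g.png",im[150:,150:480])
E
```

```text
t: 4.5
tool_pos: [471.1, -339.9, 102.4]
tool_rot: [-3.14, -0.083, 0.001]
contact_force: [-0.3, -0.3, 0.1]
gripper_width: 0.451
4.5 [ 471.1192143  -339.87396815  102.4377177 ] [-0.34842927 -0.31117027  0.13481666]
```

View pics/g.png

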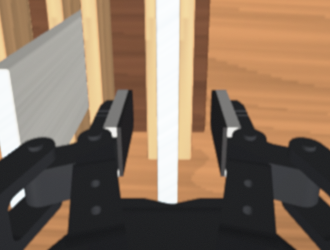

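```bash
python3 -m pendant '[0,-0.0012,0,0,0,0,140,0,0,0,0,0,0,190,0,0,0,0,0,0,205,0,0,0,0,0,0,220,0,0,0,0,0,0,235,0,0,0,0,0,0,250,0,0,0,0,0,0,250,0,0,0,0,0,0,250]' 40
python3 - <<'E'
from h import *
o=get_obs();print(o["t"],o["tool_pos"],o["contact_force"],o["gripper_width"])
E
```

```text
t: 5.55
tool_pos: [471.3, -338.7, 103.3]
tool_rot: [-3.14, -0.083, -0.0]
contact_force: [-0.6, 2.1, 3.3]
gripper_width: 0.09
5.55 [ 471.33002983 -338.72057926  103.25852483] [-0.58622442  2.09998753  3.29747066] 0.08960784294070245
```

```bash
python3 -m pendant '[0,0,-0.006,0,0,0,250,0,0,-0.012,0,0,0,250,0,0,-0.02,0,0,0,250,0,0,-0.025,0,0,0,250,0,0,-0.03,0,0,0,250,0,0,-0.03,0,0,0,250,0,0,-0.03,0,0,0,250,0,0,-0.017,0,0,0,250]'
python3 - <<'E'
from h import *
o=get_obs();print(o["t"],o["tool_pos"],o["contact_force"],o["gripper_width"])
im=snapshot("wrist");cv2.imwrite("pics/h.png",im);im=snapshot("scene");cv2.imwrite("pics/h2.png",im[:330,:480])
# place plan
yaw=-.198;t=.35;O=np.array([567.5,225,38])
eh=np.array([np.cos(yaw),np.sin(yaw),0]);k=np.array([0,0,1.])
cx=np.cos(t)*eh+np.sin(t)*k; cz=-np.sin(t)*eh+np.cos(t)*k; cy=np.cross(cz,cx)
Rp=R.from_matrix(np.c_[cy,cx,-cz])
seat=O+4*cx+91*cz;pre=seat+60*cz+10*cx
print("seat",seat,"pre",pre)
plan(pre+[0,0,60],Rp,16,250)
E
```

```text
t: 6.55
tool_pos: [471.5, -339.3, 275.2]
tool_rot: [3.138, 0.083, 0.003]
contact_force: [0.5, -0.5, -4.0]
gripper_width: 0.089
6.55 [ 471.53468023 -339.33776354  275.24498361] [ 0.52411702 -0.52242949 -4.02254305] 0.08918648211883778
seat [540.59003562 230.398911   124.8545081 ] pre [529.62833239 232.59814321 184.64584894]
0.005,-0.036,0.002,-0.018,0.014,-0.082,250,
0.009,-0.035,0.001,-0.019,0.015,-0.081,250,
0.011,-0.034,0.001,-0.018,0.014,-0.082,250,
0.014,-0.033,0,-0.018,0.015,-0.081,250,
0.016,-0.032,0,-0.018,0.014,-0.082,250,
0.019,-0.03,-0,-0.019,0.014,-0.082,250,
0.022,-0.029,-0.001,-0.018,0.015,-0.081,250,
0.024,-0.027,-0,-0.018,0.014,-0.082,250,
0.026,-0.025,-0.001,-0.018,0.015,-0.081,250,
0.028,-0.023,-0.001,-0.019,0.014,-0.082,250,
0.029,-0.02,-0.001,-0.018,0.014,-0.082,250,
0.032,-0.018,-0.001,-0.018,0.015,-0.081,250,
0.032,-0.015,-0.001,-0.018,0.014,-0.082,250,
0.034,-0.013,-0,-0.019,0.015,-0.081,250,
0.035,-0.01,-0,-0.018,0.014,-0.082,250,
0.035,-0.007,-0,-0.018,0.014,-0.082,250,
end err [ 0.4345796  -0.02426277  0.25915983] [-7.97645841e-05  4.55030426e-04  4.22800607e-04]
```

View pics/h.png

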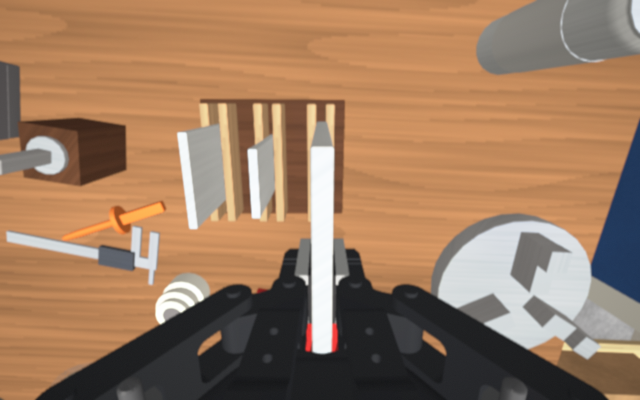

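View pics/h2.png

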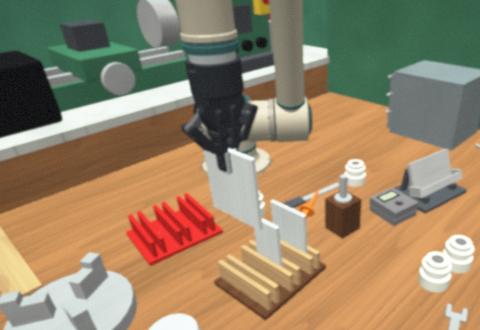

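```bash
python3 -m pendant '[0.005,-0.036,0.001,-0.018,0.014,-0.082,250,0.009,-0.035,0.001,-0.018,0.014,-0.082,250,0.011,-0.034,0.001,-0.018,0.014,-0.082,250,0.014,-0.033,0,-0.018,0.015,-0.082,250,0.016,-0.032,0,-0.018,0.014,-0.082,250,0.019,-0.03,0,-0.019,0.014,-0.082,250,0.022,-0.029,-0.001,-0.018,0.015,-0.081,250,0.024,-0.027,0,-0.018,0.014,-0.081,250]'
python3 -m pendant '[0.026,-0.025,-0.001,-0.018,0.015,-0.081,250,0.028,-0.023,-0.001,-0.019,0.014,-0.082,250,0.029,-0.02,-0.001,-0.018,0.014,-0.082,250,0.032,-0.018,-0.001,-0.018,0.015,-0.081,250,0.032,-0.015,-0.001,-0.018,0.014,-0.082,250,0.034,-0.013,0,-0.018,0.014,-0.081,250,0.035,-0.01,0,-0.018,0.014,-0.082,250,0.035,-0.007,0,-0.018,0.014,-0.082,250]'
python3 - <<'E'
from h import *
snapshot("wrist");snapshot("wrist");snapshot("wrist");snapshot("wrist")
o=get_obs();print(o["t"],o["q"],o["tool_pos"],o["contact_force"],o["gripper_width"],np.abs(o["joint_vel"]).max())
print(R.from_rotvec(o["tool_rot"]).as_matrix())
w=camera_model("wrist")
im=snapshot("wrist");cv2.imwrite("pics/i.png",im);np.save("i_T.npy",w["T"]);im=snapshot("scene");cv2.imwrite("pics/i2.png",im);im=snapshot("side");cv2.imwrite("pics/i3.png",im)
E
```

```text
t: 7.65
tool_pos: [499.0, -51.4, 258.1]
tool_rot: [2.811, 1.044, 0.172]
contact_force: [0.4, -0.5, -4.5]
gripper_width: 0.09
t: 8.65
tool_pos: [526.2, 234.5, 243.3]
tool_rot: [2.211, 1.818, 0.313]
contact_force: [1.1, -0.1, -4.0]
gripper_width: 0.087
8.85 [ 0.41928987  0.14025623  1.70757413 -0.22746297  1.02428742  0.70780534] [526.24728485 233.65665203 243.41697755] [ 1.12412124 -0.48743828 -4.41632662] 0.08825174037439273 0.02550562072421199
[[ 1.95067654e-01  9.24638686e-01  3.27096179e-01]
 [ 9.80789785e-01 -1.83870785e-01 -6.51377901e-02]
 [-8.54896241e-05  3.33518867e-01 -9.42743421e-01]]
```

View pics/i.png

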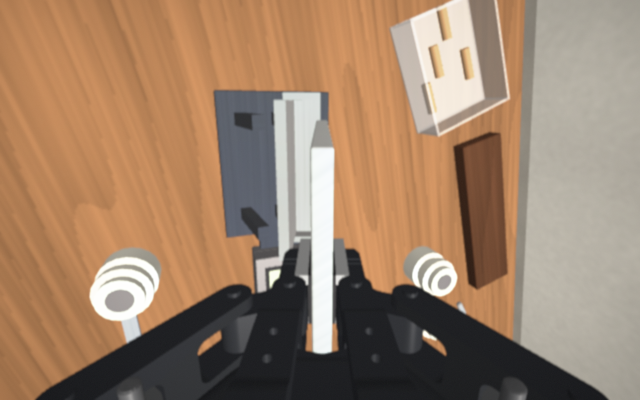

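View pics/i2.png

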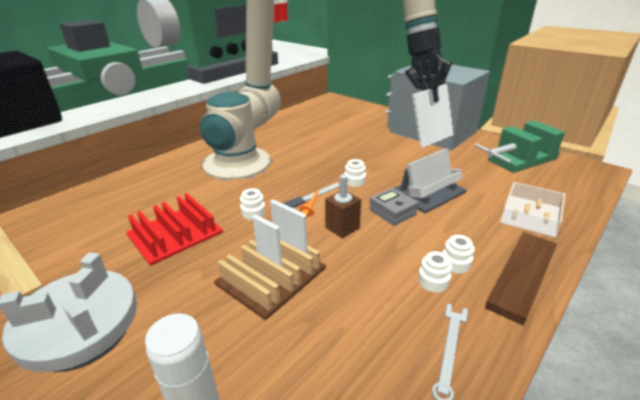

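View pics/i3.png

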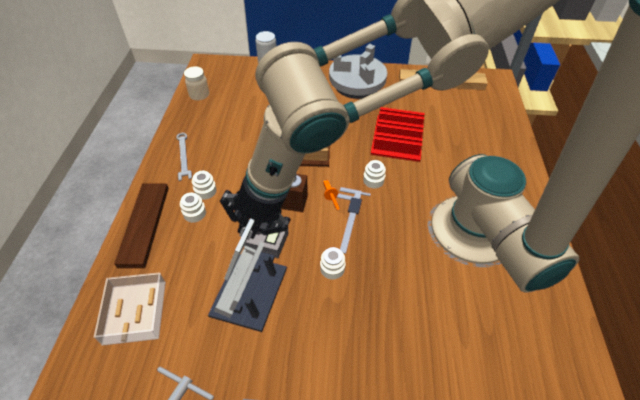

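```bash
python3 - <<'E'
import cv2
a=cv2.imread('pics/i.png')
cv2.imwrite('pics/i4.png',cv2.resize(a[80:270,240:350],None,fx=3.15,fy=3.15,interpolation=3))
cv2.imwrite('pics/i5.png',cv2.resize(a[80:130,260:340],None,fx=9,fy=9,interpolation=3))
E
```

```text
(no output)
```

View pics/i4.png

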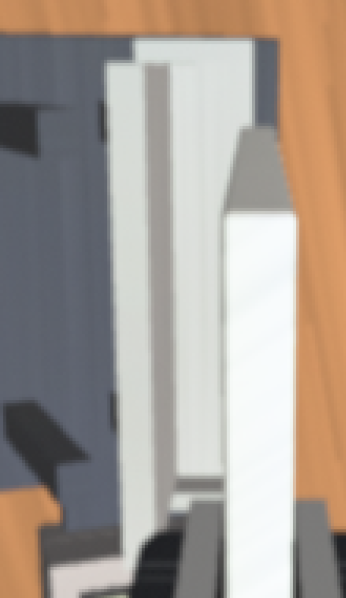

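View pics/i5.png

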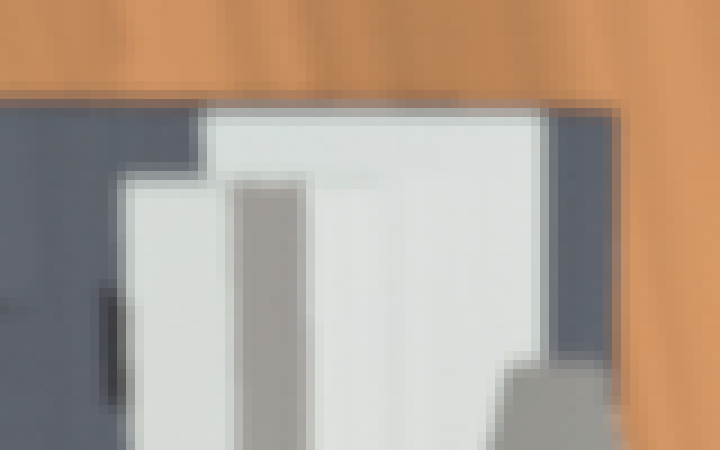

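```bash
python3 - <<'E'
from h import *
np.set_printoptions(precision=1,suppress=True)
w=camera_model("wrist");w["T"]=np.load("i_T.npy")
A=onz(w,(286.1,100),108.5);B=onz(w,(288.3,207),108.5);print(A,B,np.arctan2(-(A-B)[0],(A-B)[1]))
L1=onz(w,(260+545/9,80+108/9),55);L2=onz(w,(260+545/9-0.3,80+350/9),55);print("lip",L1,L2)
v=np.array([.197,.980,0]);ex=np.array([.98,-.197,0])
print("origin",A-75*v+25.7*ex)
T=np.load("i_T.npy")
# plate: top corners px at its top edge height
o=get_obs();r=R.from_rotvec(o["tool_rot"]).as_matrix();p=o["tool_pos"]
c=p-r[:,2]*39
print("plate top mid pred px",proj(w,c),"far end",proj(w,c+60*r[:,0]),"near",proj(w,c-60*r[:,0]))
print("bottom mid",p+91*r[:,2], "far bottom px",proj(w,p+91*r[:,2]+60*r[:,0]))
E
```

```text
[556.8 303.4 108.5] [537.3 211.1 108.5] -0.20849082984110642
lip [606.7 301.6  55. ] [601.  275.2  55. ]
origin [567.2 224.8 108.5]
plate top mid pred px [324.7 305.9] far end [325.5 148.2] near [324.  423.3]
bottom mid [557.1 226.7 158.7] far bottom px [323.7 121.9]
```

```bash
cat >> h.py <<'E'
yaw=-.2;t_=.35;O=np.array([567.3,224.9,38])
eh=np.array([np.cos(yaw),np.sin(yaw),0]);k_=np.array([0,0,1.])
cx=np.cos(t_)*eh+np.sin(t_)*k_; cz=-np.sin(t_)*eh+np.cos(t_)*k_; cy=np.cross(cz,cx)
Rp=R.from_matrix(np.c_[cy,cx,-cz])
def cr():
    o=get_obs();p=o["tool_pos"]+91.3*R.from_rotvec(o["tool_rot"]).as_matrix()[:,2]-O
    return np.array([p@cx,p@cy,p@cz]),(R.from_rotvec(o["tool_rot"]).inv()*Rp).as_rotvec()
E
python3 - <<'E'
from h import *
print(cr())
plan(O+91.3*cz+9*cx+20*cz,Rp,8,250)
E
```

```text
(array([ 31.61074394,  -0.22609683, 116.62049533]), array([-0.00802835, -0.00159102,  0.00129021]))
0,-0.0028,0.0121,-0.001,0,0,250,
0.0001,-0.0029,0.0121,-0.001,0,0,250,
-0,-0.0028,0.0121,-0.001,-0.001,0,250,
0,-0.0029,0.0121,-0.001,0,0.001,250,
0.0001,-0.0028,0.0121,-0.001,0,0,250,
0,-0.0029,0.0121,-0.001,0,0,250,
0.0001,-0.0029,0.012,-0.001,0,0,250,
-0,-0.0029,0.0121,-0.001,-0.001,0,250,
end err [ 0.00130562 -0.00465982 -0.02288113] [-2.78573396e-05  4.08334548e-04  2.89869817e-04]
```

```bash
python3 -m pendant '[0,-0.003,0.014,-0.001,0,0,250,0,-0.003,0.014,-0.001,0,0,250,0,-0.003,0.014,-0.001,0,0,250,0,-0.003,0.014,-0.001,0,0,250,0,-0.003,0.014,-0.001,0,0,250,0,-0.003,0.014,-0.001,0,0,250,0,-0.003,0.008,-0.001,0,0,250,0,-0.002,0.004,-0.001,0,0,250]'
python3 - <<'E'
from h import *
for i in range(2):snapshot("scene")
print(get_obs()["contact_force"],get_obs()["t"],cr())
im=snapshot("wrist");cv2.imwrite("pics/j.png",im[60:360,200:440]);im=snapshot("scene");cv2.imwrite("pics/j2.png",cv2.resize(im[60:230,340:510],None,fx=3.5,fy=3.5,interpolation=3));im=snapshot("side");cv2.imwrite("pics/j3.png",cv2.resize(im[190:340,190:340],None,fx=3.5,fy=3.5,interpolation=3))
E
```

```text
t: 10.0
tool_pos: [538.2, 231.7, 146.1]
tool_rot: [2.207, 1.809, 0.323]
contact_force: [-0.7, 0.6, -3.6]
gripper_width: 0.09
[-0.49716388 -0.50810821 -4.15706451] 10.1 (array([ 9.04677514,  1.13334163, 20.81437578]), array([ 0.00062441, -0.0027064 ,  0.0023675 ]))
```

View pics/j.png

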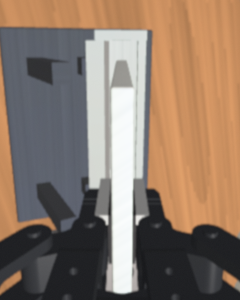

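View pics/j2.png

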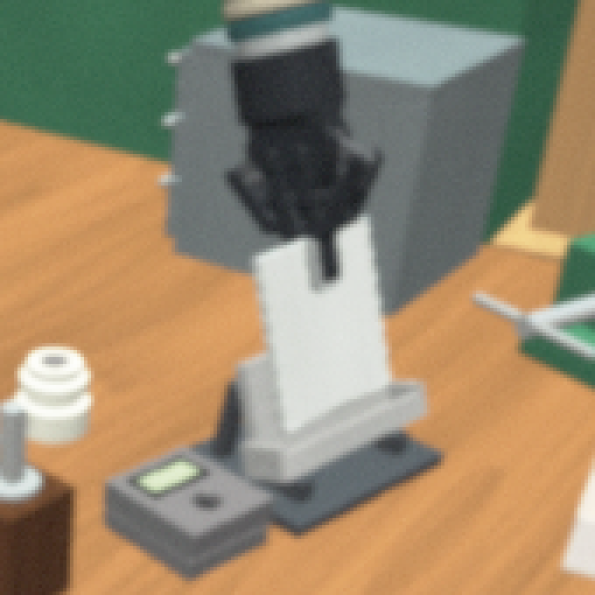

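View pics/j3.png

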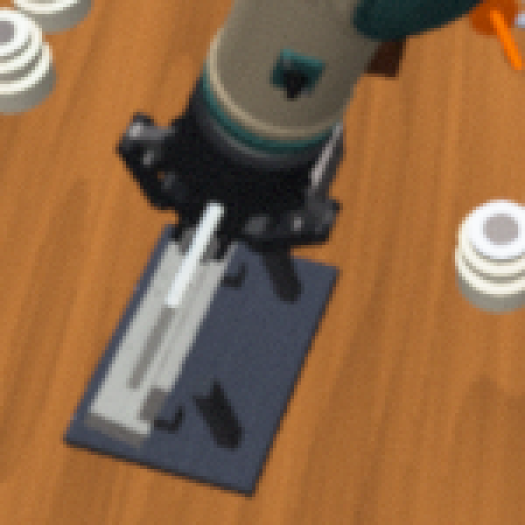

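```bash
python3 -m pendant '[-0.001,-0.0005,0.005,0,0.002,-0.002,250,0,-0.0005,0.005,0,0,0,250,0,-0.0005,0.004,0,0,0,250,0,-0.0005,0.003,0,0,0,250,0,-0.0005,0.001,0,0,0,250,0,-0.0005,0.001,0,0,0,250,0,0,0,0,0,0,250,0,0,0,0,0,0,250]'
python3 - <<'E'
from h import *
print(get_obs()["contact_force"],get_obs()["t"],cr())
E
```

```text
t: 11.25
tool_pos: [541.9, 230.2, 128.1]
tool_rot: [2.205, 1.812, 0.326]
contact_force: [-0.1, -0.8, -3.7]
gripper_width: 0.089
[-0.09990106 -0.77785365 -3.73323921] 11.25 (array([6.66728891, 0.57511279, 2.22573315]), array([ 0.00144127, -0.0051869 ,  0.00409998]))
```

```bash
python3 -m pendant '[0,-0.0005,0.0005,0,0,0,250,0,-0.0005,0.0005,0,0,0,250,0,-0.0005,0.0005,0,0,0,250,0,-0.0005,0.0005,0,0,0,250,0,-0.0005,0,0,0,0,250,0,0,0,0,0,0,250,0,0,0,0,0,0,250,0,0,0,0,0,0,250]'
python3 - <<'E'
from h import *
f=get_obs()["contact_force"];print(f,[f@cx,f@cy,f@cz],get_obs()["t"],cr())
E
```

```text
t: 12.25
tool_pos: [541.2, 231.0, 126.4]
tool_rot: [2.204, 1.812, 0.329]
contact_force: [-2.2, 2.2, 5.6]
gripper_width: 0.086
[-2.24116132  2.18909032  5.56289443] [np.float64(-0.5643539293679398), np.float64(1.7002042403749709), np.float64(6.127929923322978)] 12.25 (array([5.49372268, 1.43681276, 0.89891725]), array([ 0.00364697, -0.00673516,  0.00410293]))
```

```bash
python3 -m pendant '[0,-0.0006,0,0,0,0,250,0,-0.0006,0,0,0,0,250,0,-0.0006,0,0,0,0,250,0,0,0,0,0,0,250,0,0,0,0,0,0,250,0,0,0,0,0,0,250,0,0,0,0,0,0,250,0,0,0,0,0,0,250]'
python3 - <<'E'
from h import *
f=get_obs()["contact_force"];print(f,[f@cx,f@cy,f@cz],get_obs()["t"],cr(),get_obs()["moment"])
im=snapshot("scene");cv2.imwrite("pics/k2.png",cv2.resize(im[60:230,340:510],None,fx=3.5,fy=3.5,interpolation=3))
im=snapshot("wrist");cv2.imwrite("pics/k.png",cv2.resize(im[60:260,220:400],None,fx=3,fy=3,interpolation=3))
E
```

```text
t: 13.25
tool_pos: [540.5, 231.2, 126.2]
tool_rot: [2.202, 1.812, 0.331]
contact_force: [-0.1, 0.5, 6.1]
gripper_width: 0.085
[-0.06052489  0.4514749   6.0982224 ] [np.float64(1.9510886872448538), np.float64(0.4304510246198056), np.float64(5.779599822617064)] 13.25 (array([4.90006737, 1.43571514, 0.94458879]), array([ 0.00553424, -0.00680493,  0.00510444])) [-0.44658448 -0.3490646   0.04926899]
```

View pics/k.png

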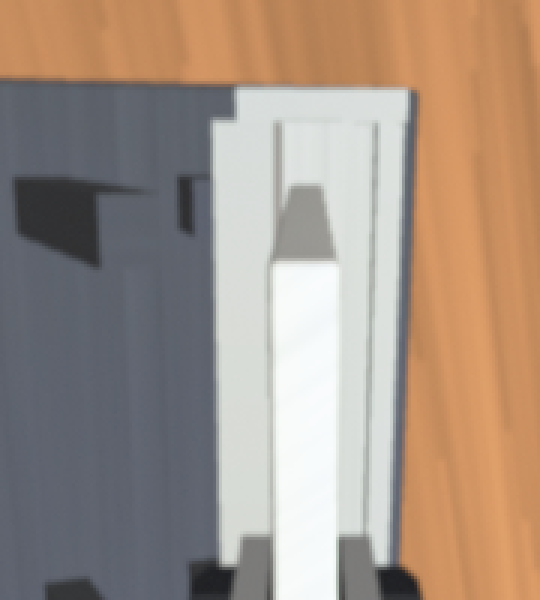

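View pics/k2.png

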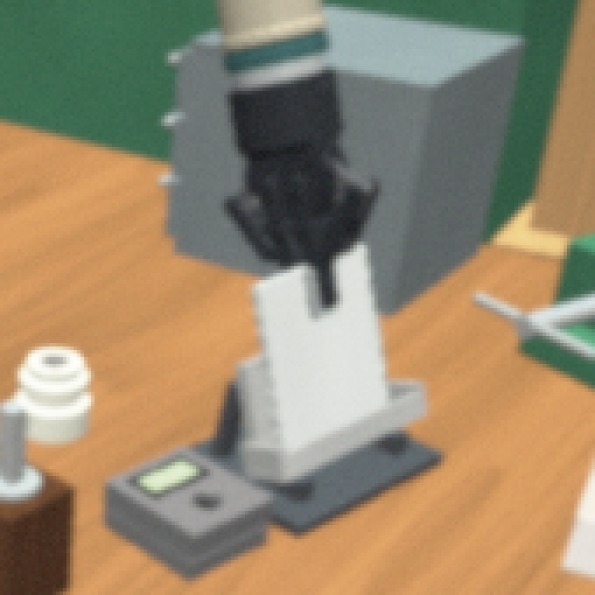

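```bash
python3 -m pendant '[-0.0012,0,0,0,0,0,250,0,0,0,0,0,0,250,0,0,0,0,0,0,226,0,0,0,0,0,0,218,0,0,0,0,0,0,205,0,0,0,0,0,0,190,0,0,0,0,0,0,170,0,0,0,0,0,0,150]'
python3 - <<'E'
from h import *
f=get_obs()["contact_force"];print(f,[f@cx,f@cy,f@cz],get_obs()["t"],cr(),get_obs()["moment"])
im=snapshot("wrist");cv2.imwrite("pics/l.png",cv2.resize(im[60:260,220:400],None,fx=3,fy=3,interpolation=3))
E
```

```text
t: 14.35
tool_pos: [538.3, 229.6, 124.6]
tool_rot: [2.205, 1.812, 0.325]
contact_force: [-0.2, 0.2, -0.8]
gripper_width: 0.411
[-0.18028659  0.18521722 -0.81397708] [np.float64(-0.4796574865278001), np.float64(0.14570779107628354), np.float64(-0.6914226544566757)] 14.35 (array([ 2.23508186, -0.70530465,  0.0912455 ]), array([ 0.00114711, -0.00505316,  0.00404255])) [0.07485427 0.17173596 0.02900035]
```

View pics/l.png

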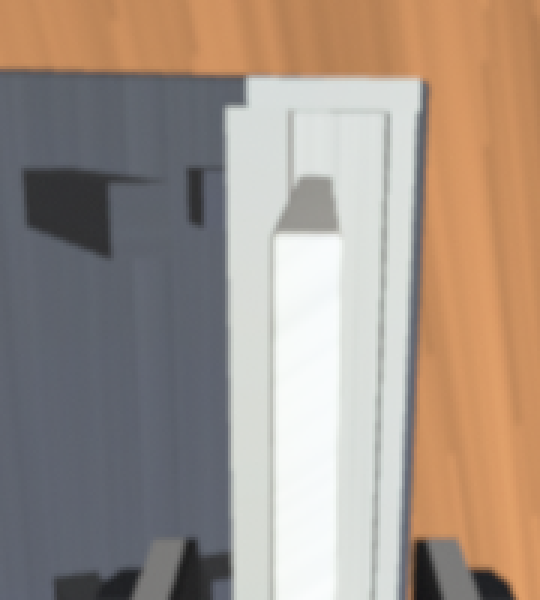

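```bash
python3 -m pendant '[0,0,-0.008,0,0,0,140,0,0,-0.016,0,0,0,140,0,0,-0.025,0,0,0,140,0,0,-0.03,0,0,0,140,0,0,-0.03,0,0,0,140,0,0,-0.02,0,0,0,140,0,0,0,0,0,0,140,0,0,0,0,0,0,140]'
python3 - <<'E'
from h import *
np.set_printoptions(precision=1,suppress=True)
s=camera_model("scene")
c=[onz(s,(320+x/5,140+y/5),85) for x,y in [(28,295),(115,345),(207,298)]];print(c,[np.linalg.norm(c[0]-c[1]),np.linalg.norm(c[2]-c[1])])
print(np.arctan2(*(c[1]-c[0])[[1,0]]),np.arctan2(*(c[2]-c[1])[[1,0]]),"centre",(c[0]+c[2])/2)
print(get_obs()["tool_pos"],get_obs()["t"])
im=snapshot("scene");cv2.imwrite("pics/m2.png",cv2.resize(im[60:230,340:510],None,fx=3.5,fy=3.5,interpolation=3));im=snapshot("side");cv2.imwrite("pics/m3.png",cv2.resize(im[190:340,190:340],None,fx=3.5,fy=3.5,interpolation=3))
E
```

```text
t: 15.4
tool_pos: [494.3, 237.7, 245.5]
tool_rot: [2.205, 1.813, 0.325]
contact_force: [-1.2, 0.7, -1.2]
gripper_width: 0.45
[array([447.4, -78.7,  85. ]), array([504.1, -84.7,  85. ]), array([511.9, -26.9,  85. ])] [np.float64(56.9876825607956), np.float64(58.28474322382518)]
-0.10531707234214403 1.436684811762436 centre [479.6 -52.8  85. ]
[494.3 237.7 245.5] 15.4
```

View pics/m2.png

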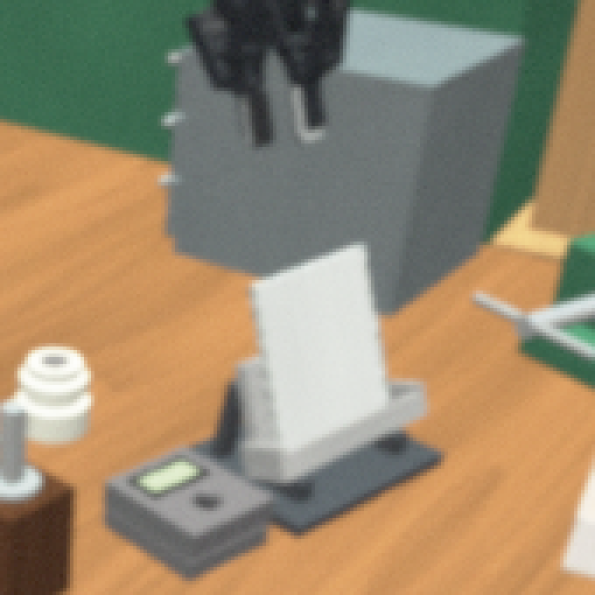

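View pics/m3.png

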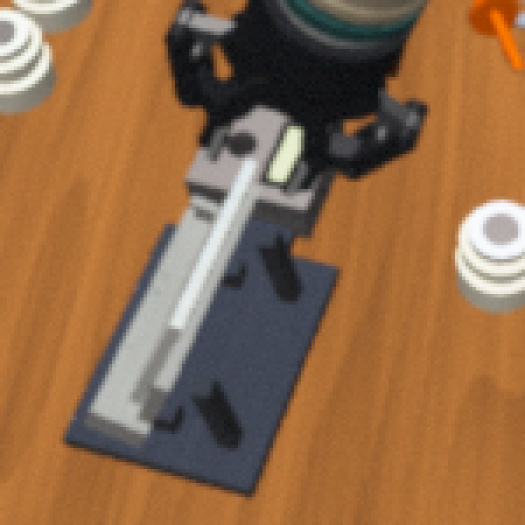

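```bash
python3 - <<'E'
from h import *
plan([477,-52,215],down(1.45),8,140)
E
```

```text
-0.0359,0.0033,0.0051,0.044,0.001,-0.009,140,
-0.036,0.0033,0.0049,0.043,0.002,-0.009,140,
-0.036,0.0031,0.0047,0.044,0.001,-0.01,140,
-0.036,0.003,0.0045,0.044,0.001,-0.009,140,
-0.0361,0.0028,0.0044,0.044,0.002,-0.009,140,
-0.0361,0.0027,0.0041,0.043,0.001,-0.009,140,
-0.0361,0.0025,0.004,0.044,0.001,-0.009,140,
-0.0362,0.0024,0.0039,0.044,0.002,-0.009,140,
end err [ 0.01789264  0.01803485 -0.01581074] [-0.00038252 -0.00038216 -0.00039248]
```

```bash
python3 -m pendant '[-0.036,0.0033,0.005,0.044,0.001,-0.009,140,-0.036,0.0033,0.005,0.044,0.002,-0.009,140,-0.036,0.003,0.005,0.044,0.001,-0.009,140,-0.036,0.003,0.0045,0.044,0.001,-0.009,140,-0.036,0.003,0.0045,0.044,0.002,-0.009,140,-0.036,0.003,0.004,0.043,0.001,-0.009,140,-0.036,0.0025,0.004,0.044,0.001,-0.009,140,-0.036,0.0025,0.004,0.044,0.002,-0.009,140]'
python3 - <<'E'
from h import *
for i in range(4):snapshot("side")
o=get_obs();print(o["t"],o["tool_pos"],R.from_rotvec(o["tool_rot"]).as_matrix(),np.abs(o["joint_vel"]).max())
w=camera_model("wrist");im=snapshot("wrist");cv2.imwrite("pics/n.png",im);np.save("n_T.npy",w["T"])
E
```

```text
t: 16.5
tool_pos: [477.6, -52.8, 214.4]
tool_rot: [-2.35, -2.079, 0.0]
contact_force: [0.5, 0.4, -0.2]
gripper_width: 0.455
16.7 [477.75499447 -51.78239904 214.34091444] [[ 0.12379546  0.99230663 -0.00149487]
 [ 0.99230482 -0.12379129  0.00262048]
 [ 0.00241527 -0.00180777 -0.99999545]] 0.030540478138574342
```

View pics/n.png

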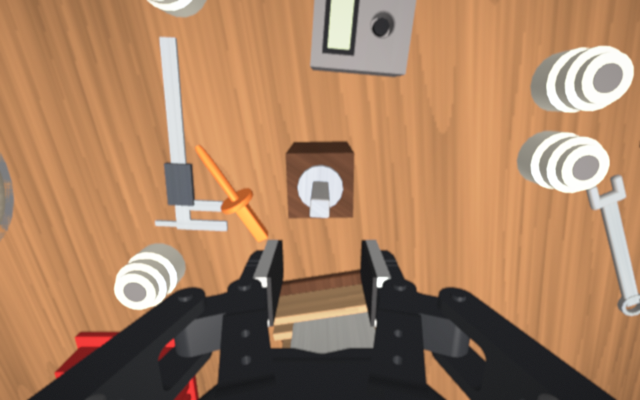

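```bash
python3 - <<'E'
import cv2
a=cv2.imread('pics/n.png')
cv2.imwrite('pics/n2.png',cv2.resize(a[135:225,280:365],None,fx=6.5,fy=6.5,interpolation=3))
cv2.imwrite('pics/n3.png',cv2.resize(a[0:80,305:420],None,fx=6,fy=6,interpolation=3))
E
```

```text
(no output)
```

View pics/n2.png

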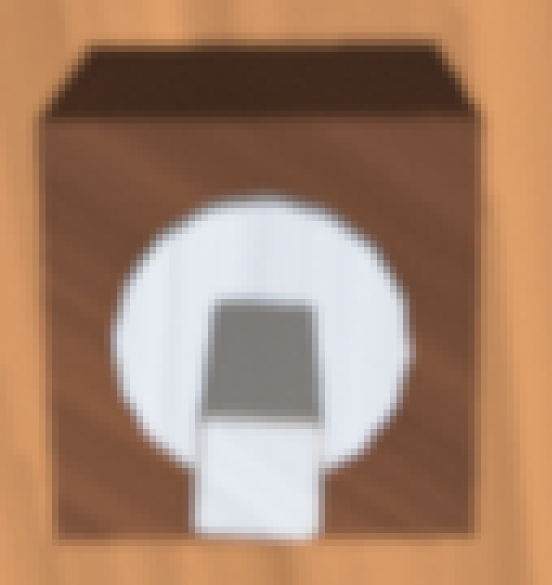

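View pics/n3.png

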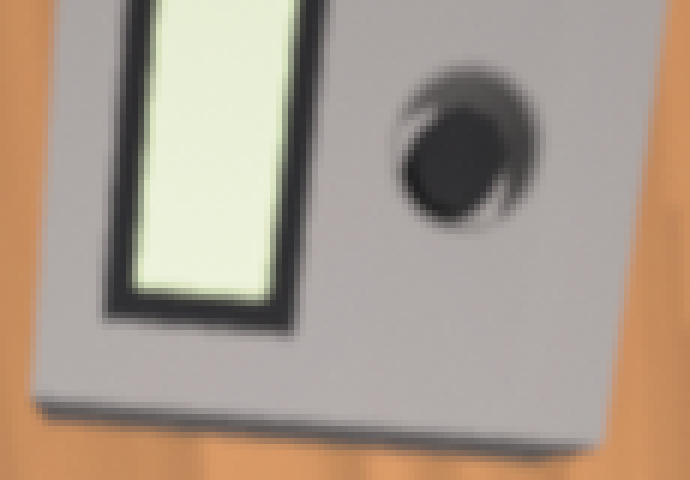

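```bash
python3 - <<'E'
from h import *
np.set_printoptions(precision=2,suppress=True)
w=camera_model("wrist");w["T"]=np.load("n_T.npy")
n2=lambda x,y,z:onz(w,(280+x/6.5,135+y/6.5),z)
c=[n2(x,y,146) for x,y in [(203,420),(320,422),(317,540),(193,536)]];print(c,sum(c)/4)
print("top edge ang",np.arctan2(*(c[1]-c[0])[[1,0]]),np.arctan2(*(c[0]-c[3])[[1,0]]),np.arctan2(*(c[1]-c[2])[[1,0]]))
b=[n2(x,y,85) for x,y in [(45,115),(477,117),(474,537),(57,540)]];print("stand",b,sum(b)/4,np.arctan2(*(b[1]-b[0])[[1,0]]))
print("collar centre",n2(262,330,91))
n3=lambda x,y,z:onz(w,(305+x/6,y/6),z)
print("well rim",n3(465,147,40),"button top",n3(452,165,34))
E
```

```text
[array([471.65, -43.36, 146.  ]), array([484.16, -45.14, 146.  ]), array([482.24, -58.61, 146.  ]), array([468.78, -56.46, 146.  ])] [476.71 -50.89 146.  ]
top edge ang -0.14183072118998583 1.3547573677070524 1.4290729272915172
stand [array([451.86, -17.26,  85.  ]), array([508.96, -24.66,  85.  ]), array([502.86, -84.06,  85.  ]), array([444.13, -77.21,  85.  ])] [476.95 -50.8   85.  ] -0.12889129660616516
collar centre [477.08 -48.66  91.  ]
well rim [549.67  80.33  40.  ] button top [548.7   79.22  34.  ]
```

```bash
python3 -m pendant '[0.0008,-0.0011,0.015,0,0.001,0.016,140,0,0,0.02,0,0.001,0,140,0,0,0.02,0,0,0,140,0,0,0.02,0,0,0,140,0,0,0.02,0,0,0,140,0,0,0.012,0,0,0,140,0,0,0.006,0,0,0,140,0,0,0,0,0,0,140]'
python3 - <<'E'
from h import *
snapshot("side")
o=get_obs();print(o["t"],o["tool_pos"],R.from_rotvec(o["tool_rot"]).as_matrix()[:,1])
im=snapshot("wrist");cv2.imwrite("pics/o.png",im[120:360,180:460])
E
```

```text
t: 17.75
tool_pos: [476.9, -49.8, 102.2]
tool_rot: [-2.367, -2.062, -0.004]
contact_force: [0.8, -0.3, -0.1]
gripper_width: 0.458
17.8 [477.30947878 -50.00759711 102.64978766] [ 9.90517532e-01 -1.37383717e-01  8.56540910e-04]
```

View pics/o.png

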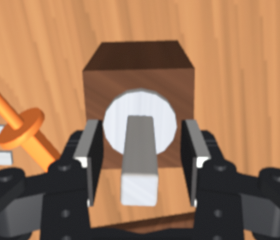

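```bash
python3 -m pendant '[0,0,0,0,0,0,180,0,0,0,0,0,0,195,0,0,0,0,0,0,205,0,0,0,0,0,0,215,0,0,0,0,0,0,230,0,0,0,0,0,0,250,0,0,0,0,0,0,250,0,0,0,0,0,0,250]' 60
python3 -m pendant '[0,0,-0.004,0,0,0,250,0,0,-0.01,0,0,0,250,0,0,-0.018,0,0,0,250,0,0,-0.02,0,0,0,250,0,0,-0.02,0,0,0,250,0,0,-0.02,0,0,0,250,0,0,-0.015,0,0,0,250,0,0,-0.003,0,0,0,250]'
python3 - <<'E'
from h import *
snapshot("side")
o=get_obs();print(o["t"],o["tool_pos"],R.from_rotvec(o["tool_rot"]).as_matrix(),o["gripper_width"],o["contact_force"])
im=snapshot("scene");cv2.imwrite("pics/p.png",cv2.resize(im[80:250,280:450],None,fx=3.5,fy=3.5,interpolation=3))
im=snapshot("side");cv2.imwrite("pics/p1.png",cv2.resize(im[120:250,230:360],None,fx=4.5,fy=4.5,interpolation=3))
im=snapshot("wrist");cv2.imwrite("pics/p2.png",im)
E
```

```text
t: 18.85
tool_pos: [477.1, -50.1, 102.7]
tool_rot: [-2.368, -2.062, -0.005]
contact_force: [-1.0, 0.6, 5.1]
gripper_width: 0.155
t: 19.85
tool_pos: [477.5, -50.6, 213.4]
tool_rot: [-2.369, -2.063, -0.006]
contact_force: [0.0, -0.4, -1.4]
gripper_width: 0.155
19.9 [477.23133341 -50.56152263 213.07286877] [[ 0.13753327  0.99049536  0.00188348]
 [ 0.99049108 -0.13753883  0.00324006]
 [ 0.00346832  0.00141995 -0.99999298]] 0.15144874183000884 [-0.21720598  0.09336972 -1.4296852 ]
```

View pics/p.png

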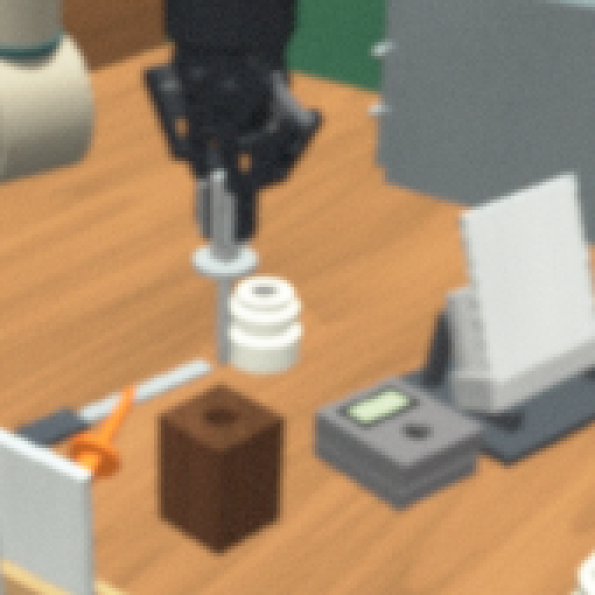

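View pics/p1.png

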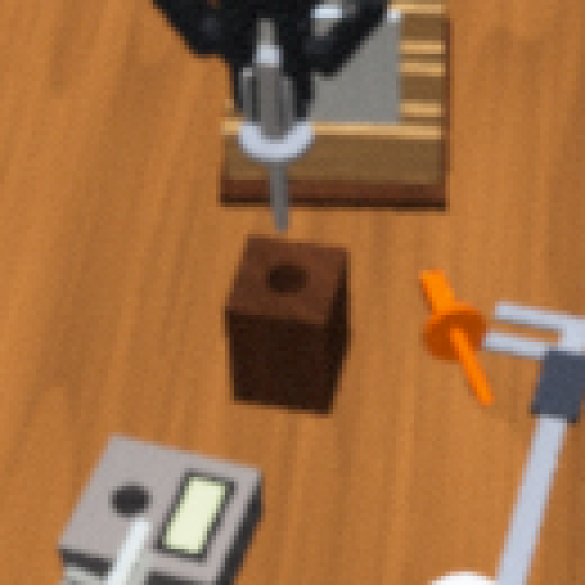

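View pics/p2.png

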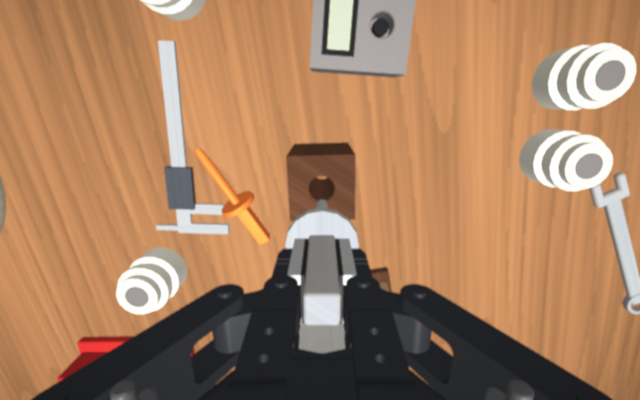

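```bash
python3 - <<'E'
from h import *
np.set_printoptions(precision=1,suppress=True)
s=camera_model("scene");d=camera_model("side")
print("tip",tri([(s,(343.4,183.4)),(d,(292.7,170.7))]))
print("collar",tri([(s,(280+224/3.5,80+262/3.5)),(d,(230+276/4.5,120+142/4.5))]))
print("hole",tri([(s,(280+222/3.5,80+414/3.5)),(d,(230+288/4.5,120+278/4.5))]))
p=(280+416/3.5,80+432/3.5);q=(230+130/4.5,120+500/4.5)
print("button",tri([(s,p),(d,q)]),onz(s,p,40),onz(d,q,40))
plan([550,80,150],down(1.43),8,250)
E
```

```text
tip (array([476.3, -50.2, 125.2]), [np.float64(0.11922859468164015), np.float64(0.11922859468149848)])
collar (array([475.4, -47.8, 195.4]), [np.float64(0.7548438903698153), np.float64(0.7548438903697691)])
hole (array([475.2, -48.8,  84.4]), [np.float64(0.9011835463127077), np.float64(0.9011835463128491)])
button (array([549.6,  80.7,  37. ]), [np.float64(0.06029796340917827), np.float64(0.06029796340912709)]) [551.9  76.7  40. ] [548.9  82.8  40. ]
0.0174,0.0069,0.0078,0,0,0,250,
0.0174,0.0069,0.0077,0,-0.001,0.001,250,
0.0173,0.0068,0.0078,-0.001,0,0,250,
0.0174,0.0069,0.0077,0,-0.001,0,250,
0.0174,0.0068,0.0078,0,0,0.001,250,
0.0174,0.0068,0.0077,0,-0.001,0,250,
0.0175,0.0069,0.0077,0,0,0,250,
0.0174,0.0068,0.0077,0,-0.001,0.001,250,
end err [ 0. -0. -0.] [-0.  0. -0.]
```

```bash
python3 -m pendant '[0.02,0.008,0.003,0,0,0,250,0.022,0.0085,0.008,0,0,0,250,0.022,0.0085,0.01,0,0,0,250,0.022,0.0085,0.012,0,0,0,250,0.022,0.0085,0.012,0,0,0,250,0.018,0.007,0.012,0,0,0,250,0.0095,0.004,0.012,0,0,0,250,0.004,0.002,0.001,0,0,0,250]'
python3 - <<'E'
from h import *
for i in range(3):snapshot("side")
o=get_obs();print(o["t"],o["tool_pos"],R.from_rotvec(o["tool_rot"]).as_matrix()[:,2],o["contact_force"])
im=snapshot("scene");cv2.imwrite("pics/q.png",cv2.resize(im[100:230,340:470],None,fx=4.5,fy=4.5,interpolation=3))
im=snapshot("side");cv2.imwrite("pics/q1.png",cv2.resize(im[170:290,200:320],None,fx=4.5,fy=4.5,interpolation=3))
w=camera_model("wrist");np.save("q_T.npy",w["T"]);im=snapshot("wrist");cv2.imwrite("pics/q2.png",cv2.resize(im[150:300,240:400],None,fx=4,fy=4,interpolation=3))
E
```

```text
t: 21.05
tool_pos: [549.9, 80.6, 141.5]
tool_rot: [-2.366, -2.061, -0.001]
contact_force: [-0.2, 0.7, -0.5]
gripper_width: 0.151
21.2 [550.76039444  80.02812525 143.07936028] [ 8.40075350e-04  3.17079752e-03 -9.99994620e-01] [-0.05400826 -0.62034887  0.05858526]
```

View pics/q.png

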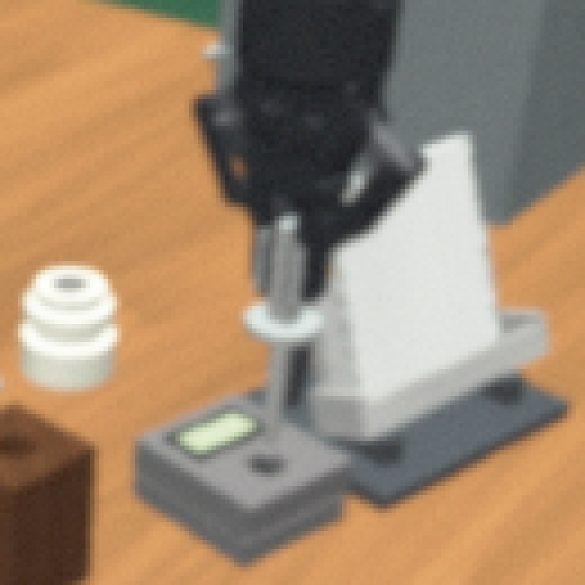

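View pics/q1.png

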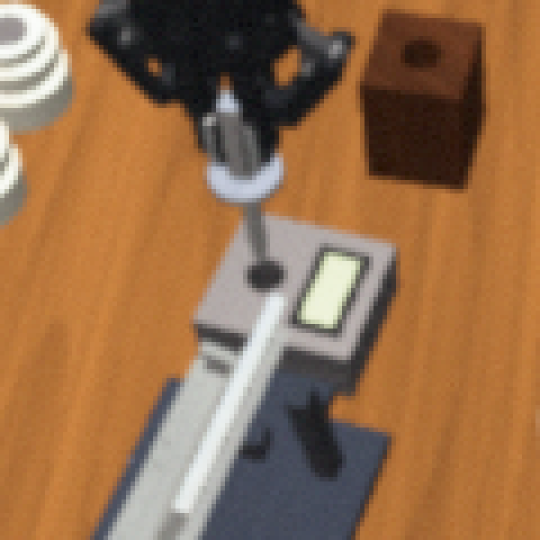

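View pics/q2.png

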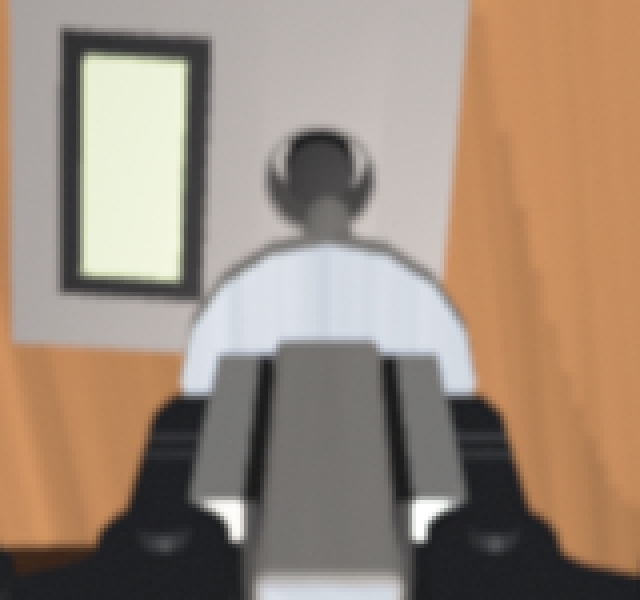

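```bash
python3 -m pendant '[0,-0.001,0.005,0,0,0,250,0,0,0.006,0,0,0,250,0,0,0.005,0,0,0,250,0,0,0.003,0,0,0,250,0,0,0.001,0,0,0,250,0,0,0,0,0,0,250,0,0,0,0,0,0,250,0,0,0,0,0,0,250]'
python3 - <<'E'
from h import *
o=get_obs();print(o["t"],o["tool_pos"],o["contact_force"])
E
```

```text
t: 22.35
tool_pos: [549.8, 80.6, 123.1]
tool_rot: [-2.368, -2.062, -0.005]
contact_force: [0.4, 0.0, -0.8]
gripper_width: 0.156
22.35 [549.78080673  80.58868682 123.05198353] [ 0.39927314  0.02801051 -0.81729867]
```

```bash
python3 -m pendant '[0,0,0.002,0,0,0,250,0,0,0.002,0,0,0,250,0,0,0.001,0,0,0,250,0,0,0.001,0,0,0,250,0,0,0.001,0,0,0,250,0,0,0.001,0,0,0,250,0,0,0,0,0,0,250,0,0,0,0,0,0,250]'
python3 - <<'E'
from h import *
o=get_obs();print(o["t"],o["tool_pos"],o["contact_force"])
E
```

```text
t: 23.35
tool_pos: [550.1, 80.6, 116.2]
tool_rot: [-2.368, -2.062, -0.006]
contact_force: [-1.3, 0.7, 8.7]
gripper_width: 0.153
23.35 [550.06948087  80.62159457 116.22997116] [-1.31280082  0.72826187  8.65240861]
```

```bash
python3 -m pendant '[0,0,0.001,0,0,0,250,0,0,0,0,0,0,250,0,0,0,0,0,0,250,0,0,-0.004,0,0,0,250,0,0,-0.006,0,0,0,250,0,0,-0.008,0,0,0,250,0,0,-0.01,0,0,0,250,0,0,-0.01,0,0,0,250]'
python3 - <<'E'
from h import *
o=get_obs();print(o["t"],o["tool_pos"],o["contact_force"],o["gripper_width"])
im=snapshot("scene");cv2.imwrite("pics/r.png",cv2.resize(im[60:250,300:490],None,fx=3.1,fy=3.1,interpolation=3))
plan([476.9,-50.5,213],down(1.4333),8,250)
E
```

```text
t: 24.35
tool_pos: [549.6, 80.5, 152.4]
tool_rot: [-2.367, -2.061, -0.004]
contact_force: [-0.2, -0.7, -1.2]
gripper_width: 0.154
24.35 [549.60019127  80.48197078 152.42725216] [-0.21043073 -0.66956096 -1.19149117] 0.1542699011860336
-0.0175,-0.0068,-0.0075,0,0,0,250,
-0.0174,-0.0069,-0.0075,0.001,-0.001,0,250,
-0.0175,-0.0068,-0.0074,0,0,0,250,
-0.0174,-0.0069,-0.0075,0,-0.001,0,250,
-0.0175,-0.0068,-0.0074,0.001,0,0,250,
-0.0175,-0.0069,-0.0074,0,-0.001,0,250,
-0.0175,-0.0069,-0.0074,0,0,0,250,
-0.0174,-0.0068,-0.0075,0.001,-0.001,0,250,
end err [-0.03176722 -0.03108529 -0.04940976] [-3.25734435e-04  6.78706516e-06 -4.93681653e-04]
```

View pics/r.png

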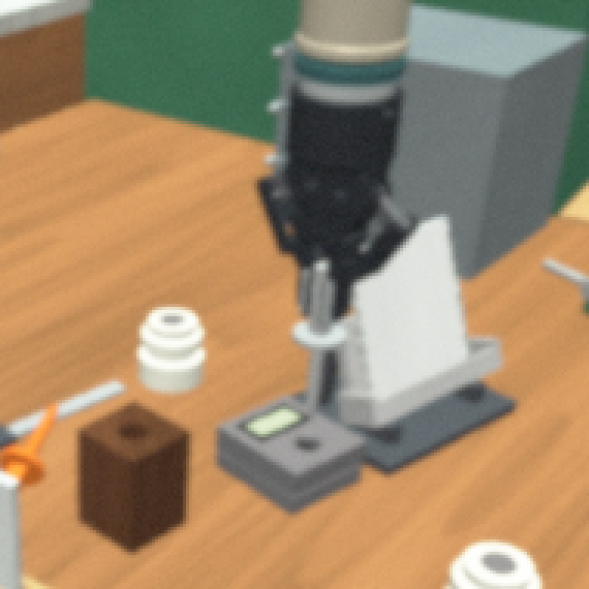

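```bash
python3 -m pendant '[-0.012,-0.005,-0.012,0,0,0,250,-0.02,-0.0075,-0.012,0.001,-0.001,0,250,-0.022,-0.0085,-0.012,0,0,0,250,-0.022,-0.0085,-0.01,0.001,-0.001,0,250,-0.022,-0.0085,-0.008,0,0,0,250,-0.021,-0.0085,-0.006,0.001,-0.001,0,250,-0.014,-0.006,0,0,0,0,250,-0.007,-0.003,0,0,0,0,250]'
python3 - <<'E'
from h import *
for i in range(4):snapshot("side")
o=get_obs();print(o["t"],o["tool_pos"],o["contact_force"],R.from_rotvec(o["tool_rot"]).as_matrix())
im=snapshot("scene");cv2.imwrite("pics/s.png",cv2.resize(im[120:250,280:410],None,fx=4.5,fy=4.5,interpolation=3))
im=snapshot("side");cv2.imwrite("pics/s1.png",cv2.resize(im[120:250,230:360],None,fx=4.5,fy=4.5,interpolation=3))
E
```

```text
t: 25.4
tool_pos: [474.5, -51.7, 211.8]
tool_rot: [-2.369, -2.06, 0.002]
contact_force: [0.3, -0.2, -1.9]
gripper_width: 0.154
25.6 [475.47102813 -50.48912288 211.47361888] [-0.59426139  0.49711543 -0.80370517] [[ 0.13767053  0.99047399 -0.00284641]
 [ 0.99047739 -0.13766648  0.00157187]
 [ 0.00116504 -0.00303571 -0.99999471]]
```

View pics/s.png

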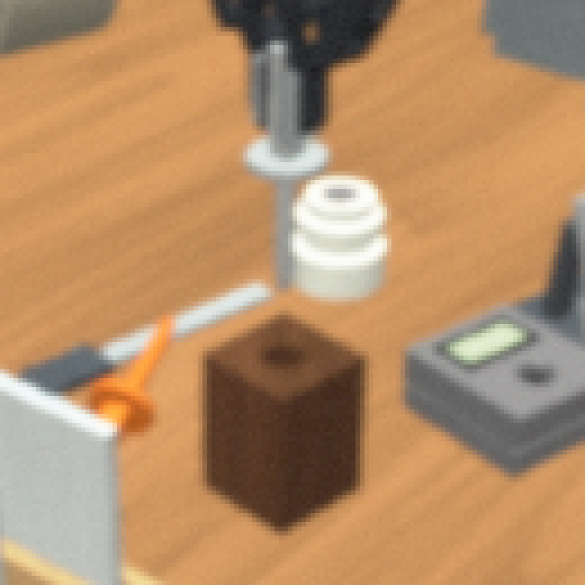

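View pics/s1.png

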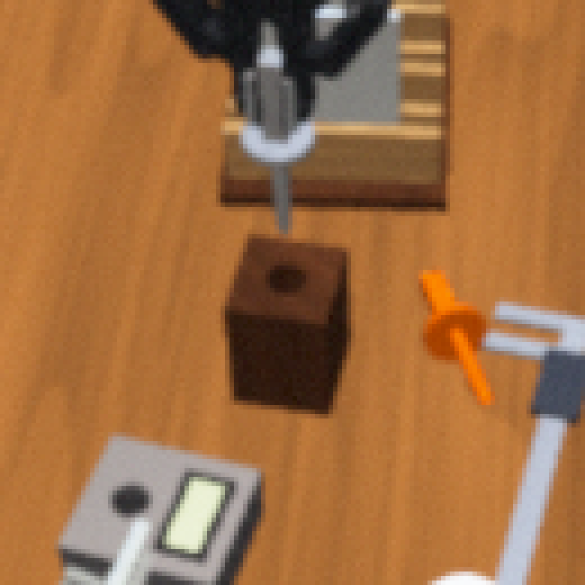

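```bash
python3 -m pendant '[0,0.0016,0.006,0,0,0,250,0,0,0.01,0,0,0,250,0,0,0.014,0,0,0,250,0,0,0.014,0,0,0,250,0,0,0.014,0,0,0,250,0,0,0.014,0,0,0,250,0,0,0.01,0,0,0,250,0,0,0.003,0,0,0,250]'
python3 - <<'E'
from h import *
snapshot("side")
o=get_obs();print(o["t"],o["tool_pos"],o["contact_force"])
im=snapshot("side");cv2.imwrite("pics/u1.png",cv2.resize(im[120:250,230:360],None,fx=4.5,fy=4.5,interpolation=3))
E
```

```text
t: 26.7
tool_pos: [476.4, -50.8, 125.9]
tool_rot: [-2.367, -2.061, 0.003]
contact_force: [-0.0, 0.5, -1.4]
gripper_width: 0.157
26.75 [476.53034357 -50.81422286 125.94423937] [-0.11414087  0.38926819 -0.44831736]
```

View pics/u1.png

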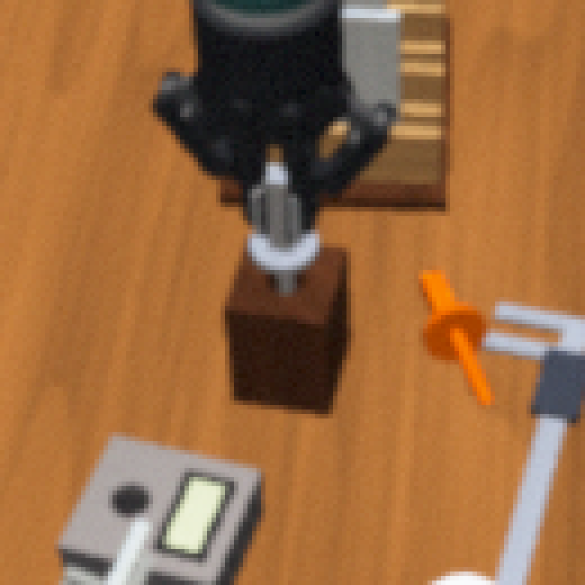

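Now 23.2 mm remains to the resting height. The shank is in the hole with no side force.

```bash
python3 -m pendant '[0.0005,0.0005,0.006,0,0,0,250,0,0,0.006,0,0,0,250,0,0,0.005,0,0,0,250,0,0,0.003,0,0,0,250,0,0,0.002,0,0,0,250,0,0,0.0015,0,0,0,250,0,0,0,0,0,0,250,0,0,0,0,0,0,250]'
python3 - <<'E'
from h import *
o=get_obs();print(o["t"],o["tool_pos"],o["contact_force"])
E
```

```text
t: 27.8
tool_pos: [477.4, -50.4, 103.3]
tool_rot: [-2.368, -2.061, 0.002]
contact_force: [-1.4, 0.6, -1.6]
gripper_width: 0.159
27.8 [477.43718789 -50.4428189  103.27386734] [-1.35850316  0.63010092 -1.60301286]
```

```bash
python3 -m pendant '[0,0,0.0008,0,0,0,250,0,0,0,0,0,0,250,0,0,0,0,0,0,215,0,0,0,0,0,0,205,0,0,0,0,0,0,190,0,0,0,0,0,0,170,0,0,0,0,0,0,150,0,0,0,0,0,0,140]'
python3 -m pendant '[0,0,0,0,0,0,140,0,0,-0.006,0,0,0,140,0,0,-0.015,0,0,0,140,0,0,-0.02,0,0,0,140,0,0,-0.025,0,0,0,140,0,0,-0.025,0,0,0,140,0,0,-0.025,0,0,0,140,0,0,-0.02,0,0,0,140]'
python3 - <<'E'
from h import *
for i in range(4):snapshot("side")
o=get_obs();print(o["t"],o["tool_pos"],o["contact_force"],o["gripper_width"])
im=snapshot("side");cv2.imwrite("pics/v1.png",cv2.resize(im[80:350,190:380],None,fx=2.2,fy=2.2,interpolation=3))
im=snapshot("scene");cv2.imwrite("pics/v2.png",cv2.resize(im[100:320,200:480],None,fx=2.7,fy=2.7,interpolation=3))
im=snapshot("wrist");cv2.imwrite("pics/v3.png",im)
E
```

```text
t: 28.8
tool_pos: [477.3, -50.4, 102.3]
tool_rot: [-2.367, -2.061, 0.002]
contact_force: [-0.3, -0.3, -0.3]
gripper_width: 0.449
t: 29.8
tool_pos: [477.9, -50.6, 239.9]
tool_rot: [-2.368, -2.062, 0.001]
contact_force: [0.8, -0.3, 0.3]
gripper_width: 0.449
30.0 [477.53649692 -50.52353092 238.35191836] [-0.22717312  0.19283285 -0.47964704] 0.4509129255020354
```

View pics/v1.png

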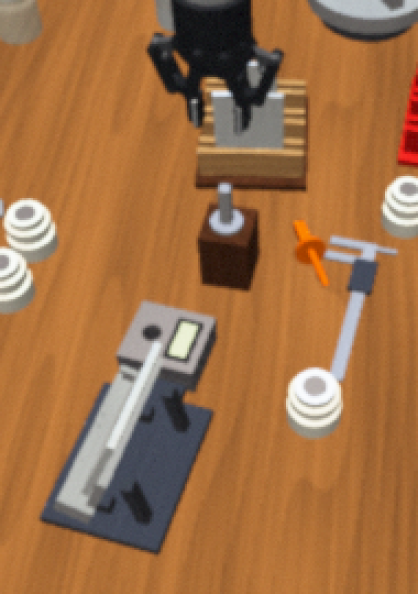

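View pics/v2.png

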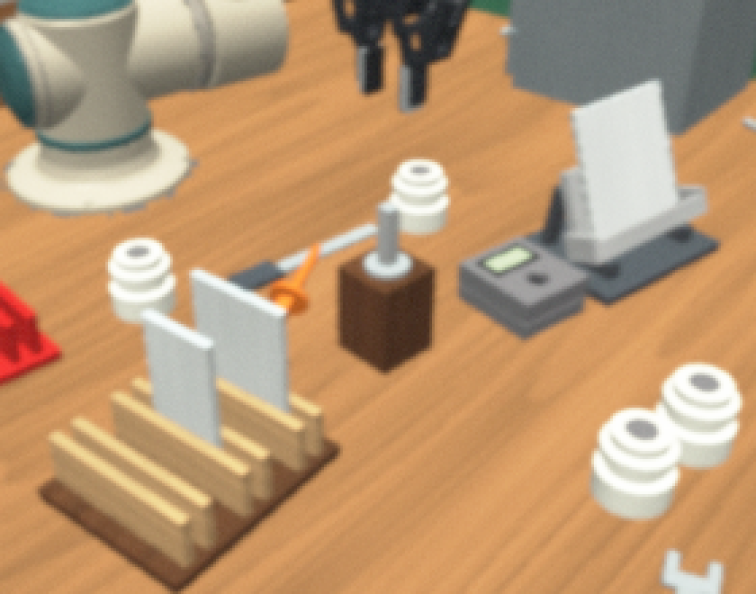

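View pics/v3.png

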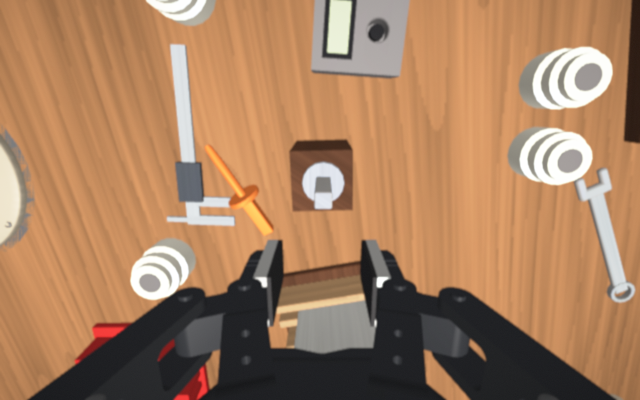

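```bash
python3 - <<'E'
from h import *
np.set_printoptions(precision=1,suppress=True)
s=camera_model("scene");d=camera_model("side")
for y in(-60,60):
    P=O+cz*130+cx*8+cy*y;print("pred",proj(s,P),proj(d,P),"back",proj(s,O+cz*130+cy*y),proj(d,O+cz*130+cy*y))
f=lambda x,y:(200+x/2.7,100+y/2.7); g=lambda x,y:(190+x/2.2,80+y/2.2)
print("meas scene",f(577,113),f(660,84),f(600,232),f(678,203),"side ",g(158,343),g(113,449))
for y in(-60,60): print("bottom pred",proj(s,O+cx*8+cy*y+cz*10))
print("tri stylus top",tri([(s,f(388,208)),(d,g(225,188))]))
E
```

```text
pred [413.1 141.7] [259.6 233.3] back [410.7 141.7] [263.  234.8]
pred [444.1 129.9] [237.6 281.2] back [441.6 130. ] [241.3 282.8]
meas scene (413.7037037037037, 141.85185185185185) (444.44444444444446, 131.11111111111111) (422.2222222222222, 185.92592592592592) (451.1111111111111, 175.18518518518516) side  (261.8181818181818, 235.9090909090909) (241.36363636363637, 284.09090909090907)
bottom pred [420.3 186.9]
bottom pred [449.9 173.1]
tri stylus top (array([477.1, -51.3, 142.7]), [np.float64(0.5704475366378908), np.float64(0.570447536637884)])
```

Plate and stylus both sit within about 1–3 px or 1–3 mm of their expected positions, and the arm is clear. Handing in.

```bash
python3 -c "
from bench import *
print(get_obs()['t']);print(hand_in())"
```

```text
30.15
the job is handed in; nothing more can be done
None
```

I slid the widest plate straight up out of its slot, stood it on the gauge's sloping rest and let go. I then took the stylus, pressed the zero button, hung the stylus back in its stand and handed the job in at 30.15 s of the 54 s allowed.

- **Plate:** it looks flush in the pictures. Its top corners lie within about 3 px of where a fully seated plate should appear in both the scene and side views.
- **Zero button:** the press peaked at over 8 N against a spring of about 4 N, with the tip at about 28.5 mm where full travel is 29 mm. I then pushed a further 1 mm command and held it briefly. I have no direct reading of the button itself, so "fully down" rests on force and height.
- **Stylus:** it hangs upright with its collar on the block. Its top came out at (477, −51, 143) mm, against an expected height of 146 mm; I put the 3 mm down to picking points in the image.
- **Other items:** the other two plates still stand in their slots, and I did not touch the red rack. The arm was clear of everything at hand-in, and every wrist force I read stayed under 10 N.
- **One thing that moved by itself:** the orange stylus tipped over early on while the arm was well away from it. It came to rest on the table and I left it there.

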